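# Loosen a desiccant cartridge and plug it into the air dryer

## Task

The measuring machine's air dryer needs its fresh cartridge, the orange one. Pick it up and turn it fully upside down (cap pointing down) for about two seconds so that the beads inside run loose, then set it back upright and plug its block foot fully home into the dryer's socket, and let go. Leave the green spent cartridge and everything else on the table where they are.

Things in the scene. Friction and masses are not known exactly. Their poses are not given: they have to be found in the camera images.
- cartridge: Fresh cartridge: closed orange canister with white bands. Origin: centre of its 110 x 50 x 50 mm body; x runs along it to the cap. Round black cap (38 mm dia.) from x = 55 to 75 mm; aluminium plug, the foot, from x = -55 to -75 mm, 26 mm in y, 36 mm in z. 0.35 kg. Starts lying in a rest, z side up, cap end raised 15 degrees, centre 85 mm above the table.
- cartridge_foot (a point): The centre of the end face of the fresh cartridge's plug (x = -75 mm in the cartridge's frame).
- spent: The spent cartridge, green with grey bands and a white cap, of the same shape, size and frame as the fresh one, lying in the other rest. Not to be disturbed.
- rest_a: Fixed grey rest of the fresh cartridge. Origin on the table under the cartridge's centre, x level towards the cap end. Base 150 x 80 x 10 mm. Two black saddles (14 mm long, 71 mm wide) 42 mm either side of the centre along the slope; lips 8 mm up its sides, 57 mm apart. Between them its sides are free; a 30 mm wide spine runs 12 mm below. A stop stands 4.5 mm beyond the foot.
- rest_b: The same rest, holding the spent cartridge; same frame and sizes.
- dryer: Fixed air dryer. Origin on the table under the socket's centre; z up, x level from the socket towards the column (about the robot's left). Aluminium block 110 (x) x 130 (y) x 40 mm high, centred on the origin, with the socket in its top; beside it a white column with a gauge, x = 55 to 105 mm, 110 mm wide, 160 mm high, a brass pipe on its +y side out to y = 86 mm.
- socket (a point): Centre of the socket's mouth, on top of the block, 40 mm above the table; axes as the dryer's. The hole is 40 mm in x, 30 mm in y, 24 mm deep, chamfered 5 mm: the cartridge's z axis must lie along the socket's x, either way round. Fully home, the cartridge's body rests on the block and its origin is 55 mm above this point.
- hub: Loose steel flanged hub, 104 mm diameter, 55 mm high, origin under its centre. Bystander.
- cleaner: Loose blue bottle, 64 mm diameter, 190 mm high, origin under its centre. Bystander.
- gauge_box: Loose wooden gauge block box, 90 x 140 x 49 mm, origin under its centre, long side along y. Bystander.
- ring_gauge: Loose steel ring, 80 mm outside diameter, 25 mm high, origin under its centre. Bystander.
- parallel: Loose steel bar, 160 mm along y, 30 mm wide, 22 mm high, origin under its centre. Bystander.
- pendant: Loose cream control pendant, 220 x 110 mm (long side along x), 35 mm high with two joysticks up to 71 mm, origin under its centre. Bystander.
Mind the look-alikes: they are no part of the job. What is meant by the cartridge is not purple, and is the larger of those in its own colour. Leave any black or red look-alike of the dryer alone.

How it is judged:
On the way:
1. the fresh cartridge is held upside down: its cap end within 31 degrees of straight down, for one second (angle between cartridge's own x axis and vertical above 2.6 rad), for 1 s.
At the end, for the whole second after the job is handed in: The fresh cartridge stands upright (within 4 degrees), its foot in the dryer's socket (within 5 mm of centre, at least 16.5 mm deep, z along the socket's x within 8 degrees, either way round), released, at rest; the spent cartridge within 20 mm and other things within 30 mm of their starts (angle between cartridge's own x axis and vertical below 0.07 rad and horizontal distance between cartridge_foot and socket below 0.005 m and z of cartridge_foot in the frame of socket below -0.0165 m and angle between the z axis of cartridge and the x axis of socket, either way round below 0.15 rad and linear speed of cartridge below 0.02 m/s and not (distance of spent from where it was at the start of the episode above 0.02 m) and not (distance of hub from where it was at the start of the episode above 0.03 m) and not (distance of cleaner from where it was at the start of the episode above 0.03 m) and not (distance of gauge_box from where it was at the start of the episode above 0.03 m) and not (distance of ring_gauge from where it was at the start of the episode above 0.03 m) and not (distance of parallel from where it was at the start of the episode above 0.03 m) and not (distance of pendant from where it was at the start of the episode above 0.03 m)); the robot touches nothing.
It fails at once if the spent cartridge is moved by more than 20 mm, or another bystander by more than 30 mm (distance of spent from where it was at the start of the episode above 0.02 m or distance of any of hub, cleaner, gauge_box, ring_gauge, parallel, pendant from where it was at the start of the episode above 0.03 m).
It also fails if it takes over 70 s, if anything falls off the work surface, if the arm or the gripper's body presses on something with over 40 N, if the wrist force passes 120 N, or if a joint passes its speed limit or range.

## Robot

A 7-joint arm with a two-finger parallel gripper is mounted at the origin on the work surface. World frame = base frame: x ahead of the robot, y to its left, z up, the work surface at z = 0. Lengths are in m, angles in rad, forces in N, time in s.
With the tool pointing down it reaches from about 0.425 to 0.875 m from the base axis. Payload 4.7 kg.
Tool frame: the origin (TCP) lies midway between the tips of the shut fingers; the grasp point (between the pads) lies 19 mm behind it; z points along the fingers, y is the line along which they close (so a half turn about z gives the same grasp; the last joint's range is limited). The gripper opens to 87 mm and grips with 3 to 60 N. Pads are 19 mm wide; open, the fingers measure 117 mm over their backs; the gripper's body (75 mm by 190 mm) begins 51 mm behind the grasp point.
Start: joints at [-1.266, 0.321, -0.07, 1.45, 0.023, 1.371, -0.057], TCP at [0.186, 0.623, 0.223] pointing down, gripper open.
Joint ranges: [-2.86, 2.86], [-0.3, 2.09], [-1.38, 1.24], [0.06, 2.45], [-1.56, 4.7], [0.09, 2.05], [-2.69, 2.69]. Speed limits (rad/s): [2.57, 2.57, 3.14, 3.14, 3.14, 3.14, 3.14].

## Interface

Orientations are given as a rotation vector (axis times angle).
In Python, from bench import ctrl gives the robot as it stands. The module is installed in compiled form; this text tells all that it offers.
- The arm moves only by the tool carry_out, never from a script. Its argument "steps" is a list of rows, each a list of 7 numbers: the turn, a rotation vector about the world's x, y, z in degrees, then the shift along the world's x, y, z in cm, then the opening, from 0 (shut) to 1 (fully open). A call has 1 to 12 rows; each row is the pose to reach, as a shift and turn from the pose commanded when the call began; what a row does not reach only later rows make up. A row lasts 1/10 s, in which the tool goes at most 50 mm and 8.59 degrees, less where a joint would pass 70% of its speed; a pose out of reach is approached as far as the arm can. A call with a gripper value outside its range is refused whole. The fingers move at their own pace and stop on an object; "squeeze" is the grip in N (left out, the last holds). Time passes only in rows, so rows that repeat a pose let the fingers close. It gives the time, the measured TCP pose, the force, the opening and the grip force at its end, in the units of the state.
- ctrl.get_state(): the state, without advancing time (a new reading comes with each control period).
- ctrl.get_image(name): name is "scene" or "top" or "wrist"; returns a dict with "pixels" (384x512x3 uint8, red, green, blue), "camera_matrix" (3x3 intrinsics, pixels), "k1" (the pictures are not rectified: a ray, as slopes to the right and down, at radius r is drawn at 1 + k1 r^2 times it, then the intrinsics apply), "cam_to_world" (4x4, takes a point from camera to world coordinates); the wrist camera has in their place "T_tool_cam" (4x4, takes a point from camera to tool coordinates, whose origin is the TCP and whose axes are the flange's). Camera axes: x right, y down, z forward; pixel columns grow to the right and rows downward; lengths in m; the calibration is good to about 2 mm. A picture is of the moment at which its call begins: read the wrist's pose just before it. There is no depth.
- ctrl.close_job(): hands the job in; it is judged then, once.
The state is a dict: "time": time; "joint_positions": joint angles; "qd": joint speeds; "joint_torque": joint torques, N m; "position": TCP position; "tool_rot": TCP orientation; "ft_force": force on the tool from outside, world axes, zero at the start; "torque": the same for the moment, N m; "grip_width": opening from 0.0 (shut) to 1.0 (fully open); "grip_force": force on a finger pad.
Only numpy, scipy, OpenCV 4.12 (cv2) and the standard library are available. Lean on these libraries where they do the work, as an engineer would, in place of code of your own. Each camera call takes 0.05 s, during which the arm holds its last target. There are 200 camera calls.

## Working session

There is one attempt and no reset: what is moved stays moved. The work goes in short steps, Python scripts to look and compute and a tool call to move; the robot and the scene stay as the last step left them, time stands still between calls to the robot, and variables do not carry over. Pictures are saved under pics/ and viewed, at most 12 in all, crops included, and the job is handed in when it is done.

Besides the shell and the picture viewer there is one more tool, called after "Emit:" as name(argument=value, ...) on one line, values as JSON. carry_out: Moves the arm, as the interface text tells. Its arguments: {"type":"object","properties":{"steps":{"type":"array","items":{"type":"array","items":{"type":"number"}}},"squeeze":{"type":"number"}},"required":["steps"]}

```bash
mkdir -p pics; cat > h.py <<'E'
import numpy as np, cv2, pickle
from bench import ctrl
from scipy.spatial.transform import Rotation as R
def grab(n):
    s=ctrl.get_state(); im=ctrl.get_image(n); im['state']=s
    if n=='wrist':
        T=np.eye(4);T[:3,:3]=R.from_rotvec(s['tool_rot']).as_matrix();T[:3,3]=s['position']
        im['cam_to_world']=T@np.array(im['T_tool_cam'])
    pickle.dump(im,open(f'{n}.pkl','wb')); return im
def load(n): return pickle.load(open(f'{n}.pkl','rb'))
def ray(im,uv):
    uv=np.array(uv,float).reshape(-1,1,2); K=np.array(im['camera_matrix'])
    p=cv2.undistortPoints(uv,K,np.array([im['k1'],0,0,0.]))[:,0]
    d=np.c_[p,np.ones(len(p))]@np.array(im['cam_to_world'])[:3,:3].T
    return np.array(im['cam_to_world'])[:3,3],d
def onplane(im,uv,z):
    o,d=ray(im,uv); return o+d*((z-o[2])/d[:,2])[:,None]
def proj(im,P):
    T=np.linalg.inv(np.array(im['cam_to_world'])); c=np.atleast_2d(P)@T[:3,:3].T+T[:3,3]
    return cv2.projectPoints(c,np.zeros(3),np.zeros(3),np.array(im['camera_matrix']),np.array([im['k1'],0,0,0.]))[0][:,0]
def save(im,f,box=None,s=1):
    p=im['pixels'][:,:,::-1]
    if box: p=p[box[1]:box[3],box[0]:box[2]]
    cv2.imwrite('pics/'+f,cv2.resize(p,None,fx=s,fy=s,interpolation=cv2.INTER_CUBIC))
E
python3 - <<'E'
from h import *
for n in('scene','top','wrist'):
    im=grab(n);save(im,n+'0.png',s=1.5);print(n,np.round(im['cam_to_world'],3).tolist(),im['k1'],np.round(im['camera_matrix'],1).tolist())
s=ctrl.get_state();print(s)
E
```

```text
scene [[-0.57, 0.588, -0.574, 1.529], [0.822, 0.419, -0.386, 0.653], [0.013, -0.692, -0.722, 1.411], [0.0, 0.0, 0.0, 1.0]] 0.010182066883816095 [[499.7, 0.0, 266.4], [0.0, 499.7, 191.9], [0.0, 0.0, 1.0]]
top [[0.026, -0.983, 0.184, 0.174], [-1.0, -0.027, -0.004, -0.073], [0.009, -0.184, -0.983, 1.753], [0.0, 0.0, 0.0, 1.0]] -0.07157894923029216 [[446.9, 0.0, 255.1], [0.0, 446.9, 195.8], [0.0, 0.0, 1.0]]
wrist [[0.286, 0.926, 0.245, 0.119], [0.958, -0.276, -0.076, 0.643], [-0.003, 0.257, -0.966, 0.383], [0.0, 0.0, 0.0, 1.0]] -0.05562526011533867 [[274.9, 0.0, 257.5], [0.0, 274.9, 188.8], [0.0, 0.0, 1.0]]
{'time': 0.15, 'joint_positions': array([-1.26588296,  0.32165155, -0.07007546,  1.45138661,  0.02259737,
        1.37081093, -0.05691102]), 'qd': array([-1.58509409e-03, -3.77443213e-04, -3.71606676e-05, -5.14371796e-03,
       -1.05532865e-03,  1.27858694e-03, -2.41470639e-03]), 'joint_torque': array([ 4.90893908e-04, -4.91800082e+01, -4.04276596e-01, -3.12875748e+01,
       -6.39266311e-02,  4.05335007e-02,  1.12437726e-04]), 'position': array([0.18630458, 0.62229078, 0.22171755]), 'tool_rot': array([-4.55176139e-01, -3.10831444e+00,  2.30060848e-03]), 'ft_force': array([-0.62302199,  0.72302507, -0.52584657]), 'torque': array([ 0.00851339, -0.02420496, -0.02205829]), 'grip_force': 0.0, 'grip_width': 0.9954038588373141}
```

View pics/scene0.png

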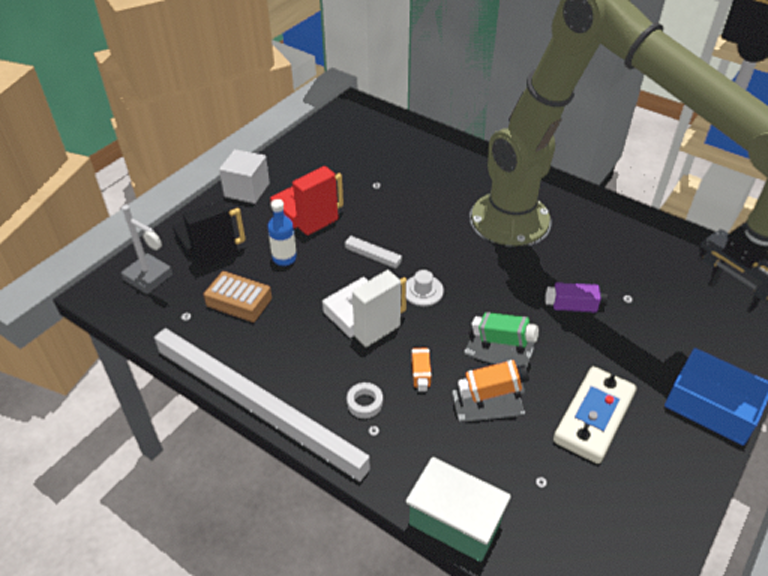

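View pics/top0.png

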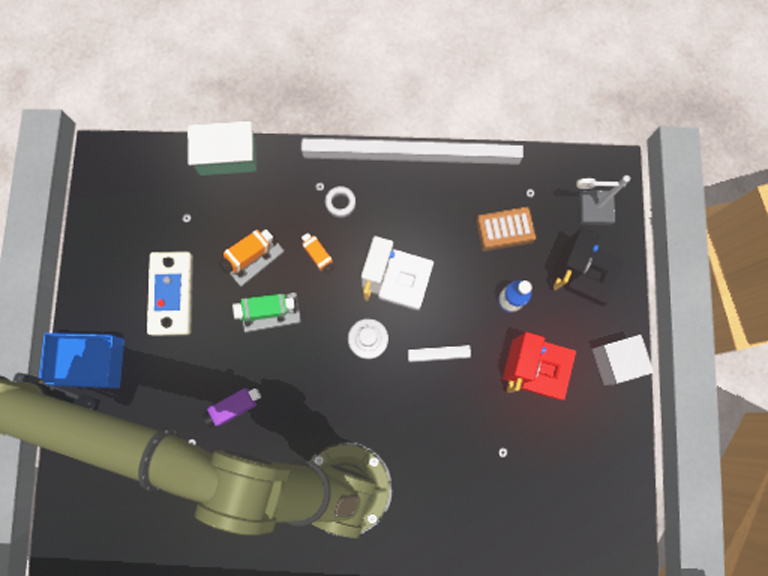

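The scene and top pictures show these candidates:
- **Cartridge:** large orange at top view (250,248) in the x1.5 picture, in a rest. The small orange one at (317,251) and the purple one at (232,407) are look-alikes.
- **Dryer:** white/aluminium at (400,275). The red one at (540,365) and the black one at (590,260) are look-alikes.

The large orange in the rest and the white dryer fit the description. I'll confirm both in an enlarged crop.

```bash
python3 - <<'E'
from h import *
a=load('top')['pixels'][140:230,140:300];b=load('scene')['pixels'][175:285,205:365]
m=np.vstack([cv2.resize(x,None,fx=5 if i else 5,fy=3 if 0 else 5,interpolation=cv2.INTER_CUBIC) for i,x in enumerate((a,b))])
m=cv2.resize(m,None,fx=.6,fy=.6)
print(m.shape);cv2.imwrite('pics/crop1.png',m[:,:,::-1])
E
```

```text
(600, 480, 3)
```

View pics/crop1.png

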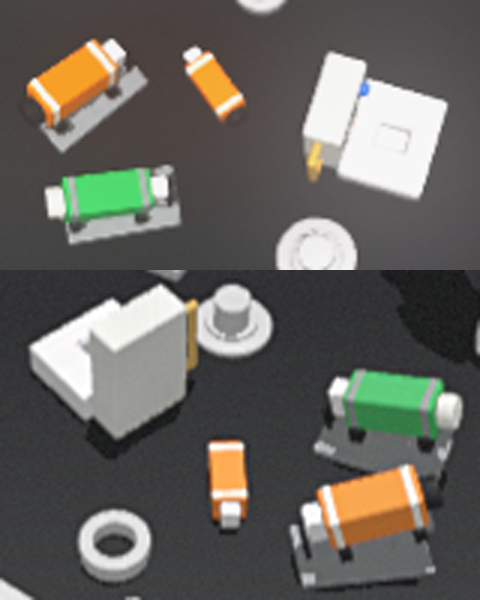

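The crop confirms it. The large orange cartridge, crop (70,80), has its grey foot up-right and its black cap down-left. The dryer is the white one, with its socket at crop (392,138). Now rough positions.

```bash
cat >> h.py <<'E'
def omask(im):
    h=cv2.cvtColor(im['pixels'],cv2.COLOR_RGB2HSV)
    m=cv2.inRange(h,(5,150,90),(20,255,255))
    n,l,s,c=cv2.connectedComponentsWithStats(m)
    return m,l,s,c
def tri(a,ua,b,ub):
    o1,d1=ray(a,ua);o2,d2=ray(b,ub);d1=d1[0];d2=d2[0]
    t=np.linalg.lstsq(np.c_[d1,-d2],o2-o1,rcond=None)[0]
    p,q=o1+t[0]*d1,o2+t[1]*d2
    return (p+q)/2,np.linalg.norm(p-q)
E
python3 - <<'E'
from h import *
t,s=load('top'),load('scene')
C={}
for n,im in(('top',t),('scene',s)):
    m,l,st,c=omask(im)
    for i in np.argsort(-st[1:,4])[:4]+1: print(n,st[i],c[i].round(1))
# crop pixel (3x) -> top pixel
cp=lambda u,v:(140+u/3,140+v/3)
print('cart',onplane(t,[cp(70,80),cp(115,50),cp(35,105)],.11))
print('rest base',onplane(t,[cp(65,150),cp(147,80)],.01))
print('dryer',onplane(t,[cp(392,138),cp(447,98),cp(418,198),cp(340,175),cp(366,80)],.04))
for n,z in(('hub',.03),):print(n,onplane(t,[cp(315,250)],z))
print('clean',onplane(t,[(518/1.5,290/1.5)],.19),'col top',onplane(t,[cp(330,55),cp(366,65),cp(345,138),cp(303,130)],.16))
E
```

```text
top [153 156  23  24 303] [164.4 166.3]
top [204 159  16  17 144] [210.9 167.5]
top [149 168   9  14  35] [153.4 174.7]
top [340 252   9   9  27] [345.1 255.6]
scene [316 242  27  25 471] [328.6 253.4]
scene [275 236  12  12 141] [280.4 241.5]
scene [342 240   6  19  33] [344.5 249.4]
scene [313 256   4  12  15] [314.5 262.1]
cart [[0.58454091 0.27073518 0.11      ]
 [0.62522831 0.21603871 0.11      ]
 [0.55097253 0.31289783 0.11      ]]
rest base [[0.51376435 0.292087   0.01      ]
 [0.61227658 0.1881877  0.01      ]]
dryer [[ 0.5356749  -0.14021288  0.04      ]
 [ 0.59140002 -0.21147161  0.04      ]
 [ 0.45725002 -0.17544108  0.04      ]
 [ 0.48472538 -0.07365515  0.04      ]
 [ 0.61270913 -0.10447982  0.04      ]]
hub [[ 0.38716598 -0.04398422  0.03      ]]
clean [[ 0.48476292 -0.40215938  0.19      ]] col top [[ 0.6123694  -0.05730356  0.16      ]
 [ 0.60094109 -0.10180605  0.16      ]
 [ 0.50874949 -0.07842594  0.16      ]
 [ 0.51725444 -0.02716753  0.16      ]]
```

Emit:
carry_out(steps=[[0,0,-3,3.2,-3.1,1,1],[0,0,-6,6.4,-6.2,2,1],[0,0,-9,9.6,-9.3,3,1],[0,0,-12,12.8,-12.4,4,1],[0,0,-15,16,-15.5,5,1],[0,0,-18,19.2,-18.6,6,1],[0,0,-21,22.4,-21.7,7,1],[0,0,-24,25.6,-24.8,8,1],[0,0,-27,28.8,-27.9,9,1],[0,0,-30,32,-31,10,1],[0,0,-33,35.2,-34.1,11,1],[0,0,-36,38.4,-37.2,12,1]])

```text
time: 1.35
position: [0.5713, 0.2493, 0.3428]
tool_rot: [-1.396, -2.814, 0.0]
ft_force: [-0.0, 1.3, 0.3]
grip_width: 1.0
grip_force: 0.0
```

```bash
cat >> h.py <<'E'
def log():
    s=ctrl.get_state()
    with open('log.pkl','ab') as f: pickle.dump((s['joint_positions'],s['position'],s['tool_rot']),f)
    return s
E
python3 - <<'E'
from h import *
pickle.dump((load('scene')['state']['joint_positions'],load('scene')['state']['position'],load('scene')['state']['tool_rot']),open('log.pkl','wb'))
s=log();im=grab('wrist');save(im,'w1.png',s=1.5)
print(s['time'],s['position'],s['tool_rot'],s['joint_positions'],np.round(im['T_tool_cam'],3).tolist())
m,l,st,c=omask(im)
for i in np.argsort(-st[1:,4])[:3]+1: print(st[i],c[i])
E
```

```text
1.35 [0.57128672 0.24931286 0.34283825] [-1.39607294e+00 -2.81422160e+00  1.81844099e-05] [-0.71780451  0.23956868  0.33116771  1.33055624 -0.07731731  1.58407706
  0.25331957] [[0.001, -0.966, -0.257, 0.071], [1.0, 0.001, -0.001, -0.0], [0.001, -0.257, 0.966, -0.161], [0.0, 0.0, 0.0, 1.0]]
[ 259  139   37   50 1618] [277.65760198 163.31334981]
[207 219  33  20 613] [222.77650897 228.44208809]
[257 119  38  14 281] [274.93238434 127.17081851]
```

View pics/w1.png

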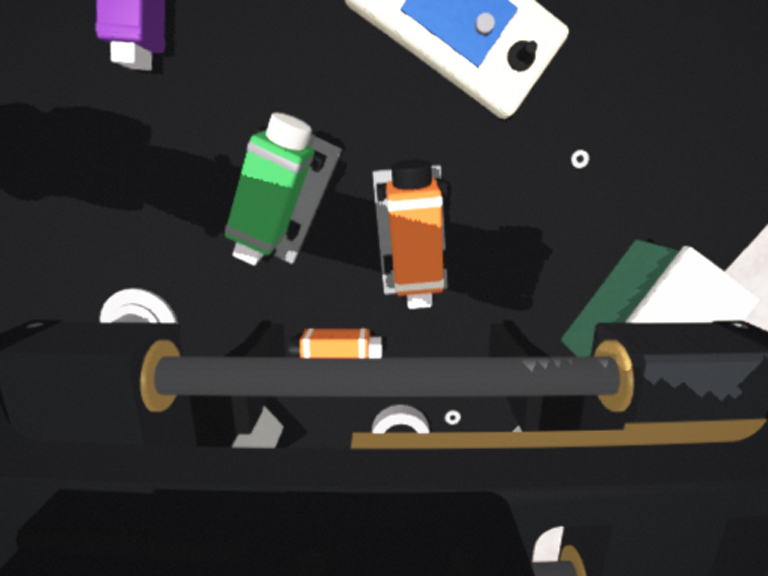

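Wrist view: the orange cartridge is at (415,235), with the black cap at (411,172) and the foot at (419,299). The green one is at left, and the small orange one is at (340,344). Next I'll measure the top-face edges.

```bash
python3 - <<'E'
from h import *
im=load('wrist');p=im['pixels'];h=cv2.cvtColor(p,cv2.COLOR_RGB2HSV)
print('mid col');
for v in range(100,212,1): print(v,p[v,277].tolist(),end=' ' if v%5 else '\n')
m=cv2.inRange(h,(5,140,60),(22,255,255))
L=[];Rr=[]
for v in range(142,187):
    x=np.where(m[v,250:305])[0]+250
    L.append((x[0]-.5,v));Rr.append((x[-1]+.5,v))
for n,E in(('L',L),('R',Rr)):
    E=np.array(E,float);k=np.polyfit(E[:,1],E[:,0],1);r=E[:,0]-np.polyval(k,E[:,1]);print(n,k,r.std(),np.polyval(k,[120,196]))
E
```

```text
mid col
100 [38, 38, 40]
101 [36, 38, 40] 102 [35, 35, 38] 103 [38, 37, 40] 104 [35, 37, 38] 105 [34, 34, 37]
106 [30, 31, 32] 107 [26, 25, 28] 108 [29, 29, 30] 109 [28, 28, 31] 110 [28, 27, 29]
111 [28, 27, 29] 112 [37, 36, 39] 113 [42, 42, 44] 114 [42, 42, 44] 115 [41, 41, 42]
116 [38, 39, 40] 117 [39, 39, 39] 118 [40, 40, 40] 119 [39, 39, 39] 120 [39, 39, 40]
121 [39, 39, 39] 122 [40, 39, 41] 123 [37, 37, 38] 124 [38, 38, 39] 125 [67, 46, 41]
126 [182, 92, 51] 127 [242, 138, 68] 128 [253, 170, 85] 129 [255, 186, 93] 130 [255, 189, 96]
131 [255, 189, 96] 132 [255, 209, 137] 133 [255, 252, 247] 134 [255, 255, 254] 135 [255, 255, 254]
136 [255, 255, 254] 137 [255, 254, 254] 138 [254, 249, 239] 139 [254, 217, 151] 140 [255, 194, 102]
141 [255, 190, 96] 142 [255, 190, 97] 143 [255, 191, 97] 144 [255, 189, 95] 145 [255, 186, 94]
146 [247, 146, 71] 147 [204, 104, 50] 148 [185, 93, 44] 149 [185, 94, 45] 150 [185, 95, 46]
151 [185, 94, 45] 152 [185, 94, 46] 153 [187, 96, 47] 154 [186, 95, 47] 155 [186, 95, 46]
156 [186, 95, 46] 157 [186, 94, 46] 158 [185, 94, 45] 159 [185, 94, 45] 160 [185
[... 416 characters left out ...]
93, 45] 184 [184, 94, 45] 185 [186, 94, 45]
186 [185, 94, 45] 187 [186, 96, 48] 188 [187, 118, 80] 189 [190, 168, 154] 190 [189, 184, 177]
191 [189, 185, 178] 192 [190, 181, 171] 193 [185, 140, 115] 194 [186, 104, 62] 195 [180, 101, 65]
196 [185, 160, 154] 197 [188, 181, 181] 198 [208, 202, 203] 199 [253, 252, 252] 200 [255, 254, 254]
201 [255, 255, 255] 202 [255, 255, 255] 203 [255, 254, 254] 204 [251, 250, 250] 205 [173, 168, 169]
206 [58, 57, 59] 207 [37, 36, 39] 208 [37, 38, 40] 209 [37, 37, 40] 210 [37, 37, 39]
211 [36, 37, 38] L [8.52437418e-02 2.46564471e+02] 0.3875395374480439 [256.79371981 263.27224418]
R [1.01449275e-02 2.93058454e+02] 0.4471295700226261 [294.27584541 295.0468599 ]
```

```bash
python3 - <<'E'
from h import *
im=load('wrist')
c=np.array([.575,.255,.085]);phi=np.radians(127)
def hit(uv,c,phi):
    xc=np.array([np.cos(phi)*np.cos(.2618),np.sin(phi)*np.cos(.2618),np.sin(.2618)])
    yc=np.array([-np.sin(phi),np.cos(phi),0]);zc=np.cross(xc,yc)
    o,d=ray(im,uv);q=c+.025*zc
    P=o+d*(((q-o)@zc)/(d@zc))[:,None]
    return P,(P-c)@np.c_[xc,yc,zc]
uv=[(277,126.2),(277,132.3),(277,138.7),(277,188.4),(277,193.2),(277,195.7),(246.56+.08524*145,145),(246.56+.08524*185,185),(293.06+.01014*145,145),(293.06+.01014*185,185)]
for k in range(6):
    P,l=hit(uv,c,phi)
    R_=P[9]-P[8]; R_=-R_   # toward cap
    L_=-(P[7]-P[6])
    pr,pl=[np.degrees(np.arctan2(v[1],v[0])) for v in(R_,L_)]
    phi=np.radians((pr+pl)/2)
    P,l=hit(uv,c,phi)
    dx=(l[0,0]+l[5,0])/2;dy=(l[6:8,1].mean()+l[8:,1].mean())/2
    c=c+[np.cos(phi)*dx-np.sin(phi)*dy,np.sin(phi)*dx+np.cos(phi)*dy,0]
print(c,np.degrees(phi),pr,pl);print((l*1000).round(1))
t=np.array(im['cam_to_world'])[:3,3];print(t)
for n in('scene','top'):
    print(n,proj(load(n),[c]).round(1))
E
```

```text
[0.58719415 0.27470835 0.085     ] 131.94844963344036 131.73348117514956 132.16341809173113
[[ 55.1  -1.6  25. ]
 [ 46.5  -1.2  25. ]
 [ 37.3  -0.8  25. ]
 [-42.1   2.8  25. ]
 [-50.6   3.2  25. ]
 [-55.1   3.4  25. ]
 [ 30.3  24.9  25. ]
 [-34.1  24.7  25. ]
 [ 26.  -24.9  25. ]
 [-38.6 -24.7  25. ]]
[0.52828051 0.30564324 0.50428795]
scene [[329.7 254.5]]
top [[163.6 167.6]]
```

Emit:
carry_out(steps=[[0,0,-4,-0.3,-3.7,0,1],[0,0,-8,-0.6,-7.4,0,1],[0,0,-12,-1,-11.1,0,1],[0,0,-16,-1.3,-14.8,0,1],[0,0,-20,-1.6,-18.5,0,1],[0,0,-24,-2,-22.2,0,1],[0,0,-28,-2.3,-25.9,0,1],[0,0,-32,-2.6,-29.6,0,1],[0,0,-36,-3,-33.3,0,1],[0,0,-40,-3.3,-37,0,1],[0,0,-44,-3.6,-40.7,0,1],[0,0,-48,-4,-44,0,1]])

```text
time: 2.6
position: [0.5295, -0.1917, 0.3426]
tool_rot: [2.423, 2.0, 0.0]
ft_force: [0.5, 0.3, 0.6]
grip_width: 0.994
grip_force: 0.0
```

```bash
python3 - <<'E'
from h import *
s=log();im=grab('wrist');save(im,'w2.png',s=1.5)
print(s['time'],s['position'],s['tool_rot'],s['joint_positions'])
E
```

```text
2.6 [ 0.52952894 -0.19168743  0.34258742] [2.42269749e+00 1.99961438e+00 2.13511577e-04] [-0.3281508   0.11113883  0.69617114  1.49297583 -0.07117338  1.56291427
  0.17475771]
```

View pics/w2.png

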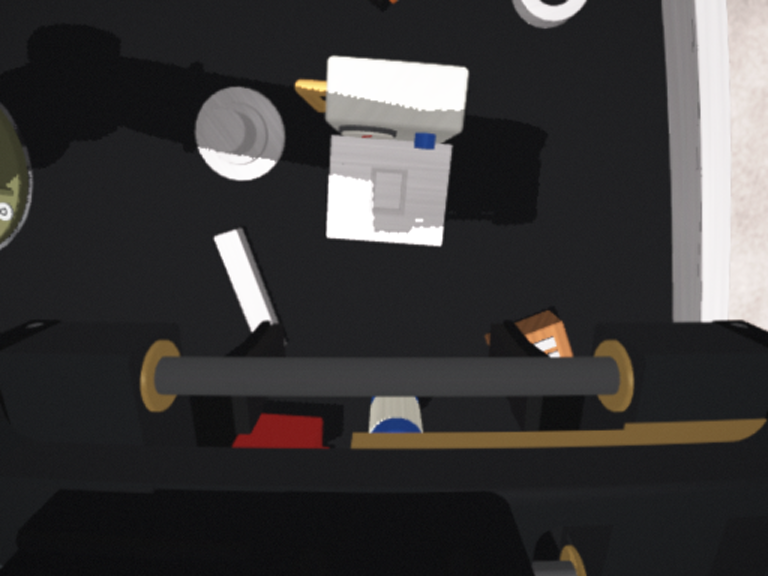

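Wrist view 2: the dryer block has corners at about (330,137), (451,146), (442,245) and (327,236), with the socket at (389,192). I'll fit the block's edges on the z=40 mm plane and check them against the socket mouth.

```bash
python3 - <<'E'
from h import *
im=load('wrist');g=cv2.cvtColor(im['pixels'],cv2.COLOR_RGB2GRAY).astype(float)
def cross(a,lo):  # subpixel first crossing from dark outward
    i=np.where((a[:-1]<lo)!=(a[1:]<lo))[0]; return i+(lo-a[i])/(a[i+1]-a[i])
th=100
E={'left':[],'right':[],'front':[]}
for v in range(98,154):
    E['left'].append((205+cross(g[v,205:235],th)[-1],v)); E['right'].append((280+cross(g[v,280:315],th)[-1],v))
for u in range(224,290): E['front'].append((u,145+cross(g[145:175,u],th)[-1]))
W={k:onplane(im,v,.04)[:,:2] for k,v in E.items()}
L={}
for k,P in W.items():
    for _ in range(3):
        m=P.mean(0);d=np.linalg.svd(P-m)[2][0];n=np.array([-d[1],d[0]]);r=(P-m)@n;P=P[abs(r)<2*r.std()+1e-5]
    L[k]=(m,d);print(k,m.round(4),np.degrees(np.arctan2(d[1],d[0]))%180,(r.std()*1e3).round(2),len(P))
a=[np.degrees(np.arctan2(L[k][1][1],L[k][1][0]))%180 for k in L]
phi=np.radians(np.mean([a[0],a[1],(a[2]+90)%180 if (a[2]+90)%180<120 else a[2]-90]))
ex=np.array([np.cos(phi),np.sin(phi)]);ey=np.array([-ex[1],ex[0]])
yl,yr=L['left'][0]@ey,L['right'][0]@ey;xf=L['front'][0]@ex
c=ex*(xf+.055)+ey*(yl+yr)/2
print('phi',np.degrees(phi),'width',abs(yl-yr),'c',c)
P=np.array([[x,y] for x,y in((20,15),(20,-15),(-20,-15),(-20,15),(55,65),(55,-65),(-55,-65),(-55,65))])/1000
Q=c+P[:,:1]*ex+P[:,1:]*ey;q=proj(im,np.c_[Q,np.full(8,.04)]);print(q.round(1).tolist())
p=im['pixels'].copy()[80:180,200:320][:,:,::-1];p=cv2.resize(p,None,fx=5,fy=5,interpolation=cv2.INTER_CUBIC)
for u,v in q: cv2.circle(p,(int((u-200+.5)*5),int((v-80+.5)*5)),3,(0,0,255),-1)
cv2.imwrite('pics/d2.png',p)
E
```

```text
left [ 0.4749 -0.1263] 73.63436417256726 0.36 54
right [ 0.605  -0.1483] 74.56339491266175 0.16 53
front [ 0.526  -0.1962] 164.80187840573868 0.16 66
phi 74.33321249698922 width 0.13119130666957224 c [ 0.53845065 -0.14260029]
[[249.7, 115.3], [267.9, 116.8], [265.7, 141.3], [247.8, 139.8], [220.3, 90.4], [300.7, 97.4], [293.0, 164.4], [217.0, 158.1]]
```

View pics/d2.png

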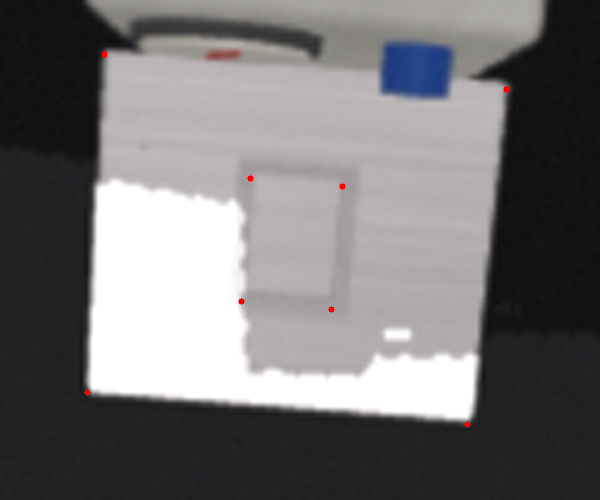

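```bash
python3 - <<'E'
from h import *
im=load('wrist');g=cv2.cvtColor(im['pixels'],cv2.COLOR_RGB2GRAY).astype(np.float32)
c=np.array([.53845,-.1426]);phi=np.radians(74.5)
ex=np.array([np.cos(phi),np.sin(phi)]);ey=np.array([-ex[1],ex[0]])
x=np.arange(-34,35)*1e-3
def samp(X,Y):
    Q=c+X.reshape(-1,1)*ex+Y.reshape(-1,1)*ey
    q=proj(im,np.c_[Q,np.full(len(Q),.04)]).astype(np.float32)
    return cv2.remap(g,q[:,0].copy(),q[:,1].copy(),cv2.INTER_LINEAR).reshape(X.shape)
X,Y=np.meshgrid(x,np.arange(-11,8)*1e-3,indexing='ij');a=samp(X,Y).mean(1)
X,Y=np.meshgrid(np.arange(-5,15)*1e-3,x,indexing='ij');b=samp(X,Y).mean(0)
for i in range(len(x)): print(round(x[i]*1e3),a[i].round(),b[i].round(),end=' | ' if i%6 else '\n')
E
```

```text
-34 175.0 177.0
-33 175.0 177.0 | -32 176.0 177.0 | -31 176.0 177.0 | -30 176.0 177.0 | -29 176.0 177.0 | -28 176.0 177.0
-27 176.0 177.0 | -26 175.0 178.0 | -25 173.0 178.0 | -24 170.0 178.0 | -23 167.0 177.0 | -22 164.0 176.0
-21 163.0 172.0 | -20 162.0 165.0 | -19 160.0 161.0 | -18 159.0 159.0 | -17 161.0 159.0 | -16 167.0 159.0
-15 173.0 162.0 | -14 177.0 169.0 | -13 178.0 175.0 | -12 179.0 176.0 | -11 179.0 177.0 | -10 179.0 177.0
-9 179.0 177.0 | -8 179.0 177.0 | -7 178.0 177.0 | -6 176.0 177.0 | -5 176.0 177.0 | -4 175.0 177.0
-3 175.0 177.0 | -2 176.0 178.0 | -1 177.0 178.0 | 0 177.0 178.0 | 1 178.0 178.0 | 2 178.0 178.0
3 179.0 178.0 | 4 179.0 178.0 | 5 179.0 179.0 | 6 179.0 179.0 | 7 179.0 179.0 | 8 179.0 179.0
9 178.0 179.0 | 10 177.0 179.0 | 11 177.0 179.0 | 12 178.0 178.0 | 13 179.0 175.0 | 14 180.0 172.0
15 181.0 176.0 | 16 181.0 195.0 | 17 180.0 213.0 | 18 180.0 232.0 | 19 180.0 242.0 | 20 179.0 248.0
21 174.0 248.0 | 22 167.0 246.0 | 23 160.0 245.0 | 24 158.0 245.0 | 25 160.0 246.0 | 26 165.0 247.0
27 170.0 248.0 | 28 174.0 248.0 | 29 176.0 249.0 | 30 179.0 250.0 | 31 182.0 251.0 | 32 183.0 252.0
33 183.0 250.0 | 34 181.0 248.0 |
```

```bash
cat > kin.py <<'E'
from h import *
from scipy.optimize import least_squares
import itertools
def fk(q,p,sg):
    M=np.eye(4)
    def r(ax,a):
        nonlocal M; T=np.eye(4);T[:3,:3]=R.from_euler(ax,a).as_matrix();M=M@T
    def t(x,z):
        nonlocal M; T=np.eye(4);T[0,3]=x;T[2,3]=z;M=M@T
    r('z',sg[0]*q[0]+p[8]);t(0,p[0]);r('y',q[1]);r('z',sg[1]*q[2]);t(p[4],p[1]);r('y',q[3]);t(p[5],0);r('z',sg[2]*q[4]);t(0,p[2]);r('y',q[5]);t(p[6],0);r('z',sg[3]*q[6]+p[7]);t(0,p[3])
    return M
def data():
    D=[];f=open('log.pkl','rb')
    while 1:
        try:D.append(pickle.load(f))
        except EOFError:return D
def res(p,sg,D):
    o=[]
    for q,x,w in D:
        M=fk(q,p,sg);o+=list(M[:3,3]-x)+list(.3*(R.from_matrix(M[:3,:3]).inv()*R.from_rotvec(w)).as_rotvec())
    return np.array(o+list(1e-3*p[4:7]))
E
python3 - <<'E'
from kin import *
D=data();best=[]
for sg in itertools.product((1,-1),repeat=4):
  for y in(0,np.pi/2,np.pi,-np.pi/2):
    f=least_squares(res,[.35,.4,.4,.25,0,0,0,y,0],args=(sg,D));best.append((f.cost,sg,f.x.round(4).tolist()))
best.sort(key=lambda b:b[0])
for b in best[:5]:print(b)
E
```

```text
(np.float64(1.0829162475901617e-07), (-1, -1, -1, -1), [3.7629, 0.445, 0.5169, 3.8793, 0.004, -0.0211, -0.0019, 1.5298, -0.041])
(np.float64(1.0829162475974603e-07), (-1, -1, -1, -1), [3.7629, 0.445, 0.5169, 3.8793, 0.004, -0.0211, -0.0019, -4.7534, -0.041])
(np.float64(1.0829162476271336e-07), (-1, -1, -1, -1), [3.7629, 0.445, 0.5169, 3.8793, 0.004, -0.0211, -0.0019, 1.5298, -0.041])
(np.float64(1.0829162476616597e-07), (-1, -1, -1, -1), [3.7629, 0.445, 0.5169, 3.8793, 0.004, -0.0211, -0.0019, 1.5298, -0.041])
(np.float64(0.002078647544575931), (-1, -1, 1, -1), [-0.0962, 0.4305, 0.5207, -0.0213, 0.0066, 0.0057, 0.0017, 1.5266, -0.0409])
```

Emit:
carry_out(steps=[[0,0,4.4,0.5,4,0,1],[0,0,8.8,1,8,0,1],[0,0,13.2,1.4,12,0,1],[0,0,17.6,1.9,16,0,1],[0,0,22,2.4,20,0,1],[0,0,26.4,2.9,24,0,1],[0,0,30.8,3.4,28,-1,1],[0,0,35.2,3.8,32,-3,1],[0,0,39.6,4.3,36,-6,1],[0,0,44,4.8,40,-9,1],[0,0,48.4,5.3,43.4,-12,1],[0,0,52.7,5.77,46.64,-14,1]])

```text
time: 3.85
position: [0.5868, 0.2785, 0.1997]
tool_rot: [-1.271, -2.871, 0.004]
ft_force: [0.6, 0.2, -0.3]
grip_width: 0.998
grip_force: 0.0
```

Emit:
carry_out(steps=[[0,0,0,0,0,0,1],[0,0,0,0,0,0,1],[0,0,0,0,0,-2,1]])

```text
time: 4.15
position: [0.5909, 0.2761, 0.1864]
tool_rot: [1.279, 2.864, 0.008]
ft_force: [0.1, -0.3, 0.9]
grip_width: 1.003
grip_force: 0.0
```

```bash
python3 - <<'E'
from h import *
s=log();im=grab('wrist')
print(s['time'],s['position'],np.degrees(2*np.arctan2(s['tool_rot'][1],s['tool_rot'][0]))%360,s['tool_rot'])
p=im['pixels'];h=cv2.cvtColor(p,cv2.COLOR_RGB2HSV);m=cv2.inRange(h,(5,140,60),(22,255,255))
v0=[v for v in range(60,215) if m[v,200:320].sum()>255*25]
print(v0[0],v0[-1])
for z,v in((.115,v0[0]+8),(.109,(v0[0]+v0[-1])//2)):
    x=np.where(m[v])[0];x=x[(x>180)&(x<330)];print(v,x[0],x[-1],onplane(im,[(x[0]-.5,v),(x[-1]+.5,v)],z))
save(im,'w3.png',s=1.5)
E
```

```text
4.15 [0.59088847 0.2760902  0.18641702] 131.88302754529732 [1.27856403 2.86383079 0.00766237]
141 214
149 223 283 [[0.53984613 0.28880882 0.115     ]
 [0.57822854 0.3232152  0.115     ]]
177 226 281 [[0.55778535 0.27055038 0.109     ]
 [0.59488143 0.30377901 0.109     ]]
```

View pics/w3.png

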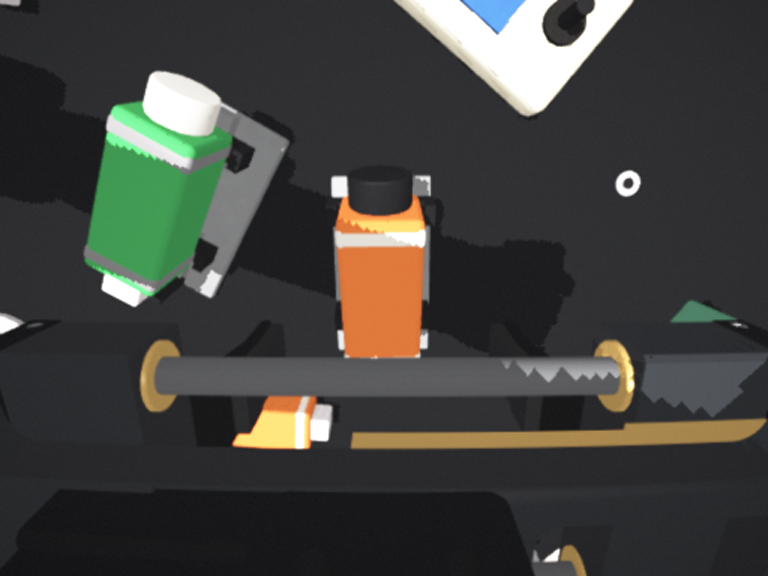

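Wrist view 3: the orange cartridge is between the fingers, top face centred near (382,290), with the green one clear at left. I'll let it settle, then check the pose.

Emit:
carry_out(steps=[[0,0,0,0,0,0,1],[0,0,0,0,0,0,1],[0,0,0,0,0,0,1]])

```text
time: 4.5
position: [0.5889, 0.2767, 0.1841]
tool_rot: [1.278, 2.868, 0.003]
ft_force: [-0.1, 0.6, 0.5]
grip_width: 0.998
grip_force: 0.0
```

Emit:
carry_out(steps=[[0,0,0,-0.17,-0.2,-2,1],[0,0,0,-0.17,-0.2,-4,1],[0,0,0,-0.17,-0.2,-6,1],[0,0,0,-0.17,-0.2,-8,1],[0,0,0,-0.17,-0.2,-9.5,1],[0,0,0,-0.17,-0.2,-11,1],[0,0,0,-0.17,-0.2,-11.8,1],[0,0,0,-0.17,-0.2,-11.8,1],[0,0,0,-0.17,-0.2,-11.8,1]])

```text
time: 5.4
position: [0.5868, 0.2753, 0.0651]
tool_rot: [1.277, 2.87, 0.001]
ft_force: [0.8, -0.3, 0.4]
grip_width: 0.999
grip_force: 0.0
```

Emit:
carry_out(steps=[[0,0,0,0,0,0,0.6],[0,0,0,0,0,0,0.55],[0,0,0,0,0,0,0.5],[0,0,0,0,0,0,0.4],[0,0,0,0,0,0,0.4],[0,0,0,0,0,0,0.4],[0,0,0,0,0,0,0.4],[0,0,0,0,0,0,0.4]], squeeze=40)

```text
time: 6.2
position: [0.5867, 0.2753, 0.0647]
tool_rot: [1.277, 2.87, 0.001]
ft_force: [0.8, 0.9, -0.4]
grip_width: 0.57
grip_force: 40.0
```

Emit:
carry_out(steps=[[0,0,0,0,0,1,0.4],[0,0,0,0,0,3,0.4],[0,0,0,0,0,6,0.4],[0,0,0,0,0,10,0.4],[0,0,0,0,0,14,0.4],[0,0,0,0,0,18,0.4],[3.7,3.3,0,0,0,20,0.4],[7.4,6.7,0,0,0,22,0.4],[11.2,10,0,0,0,22,0.4],[14.9,13.4,0,0,0,22,0.4],[18.6,16.7,0,0,0,22,0.4],[22.3,20,0,0,0,22,0.4]])

```text
time: 7.4
position: [0.5863, 0.2742, 0.2843]
tool_rot: [-1.076, -2.418, -0.29]
ft_force: [0.1, 0.1, -4.2]
grip_width: 0.568
grip_force: 40.0
```

Emit:
carry_out(steps=[[0,0,0,0,0,0,0.4],[0,0,0,0,0,0,0.4]])

```text
time: 7.6
position: [0.5865, 0.2743, 0.2836]
tool_rot: [-1.079, -2.421, -0.287]
ft_force: [-1.1, 1.2, -4.0]
grip_width: 0.571
grip_force: 40.0
```

```bash
python3 - <<'E'
from kin import *
s=log();print(s['time'],s['position'],s['tool_rot'],s['joint_positions'].round(3),s['grip_width'],s['ft_force'])
D=data();D=[D[0],D[1],D[2],D[4]]
f=least_squares(res,[.35,.445,.517,.23,0,0,0,1.53,0],args=((-1,)*4,D));print(f.cost,f.x.round(4).tolist(),abs(f.fun).max());np.save('p.npy',f.x)
E
```

```text
7.6 [0.58646143 0.27428709 0.28361276] [-1.0790827  -2.42103539 -0.28686268] [-0.42   0.481  0.287  1.23  -0.567  1.74   0.574] 0.5713192708226928 [-1.05291004  1.21420675 -3.98060415]
2.1804158875869912e-05 [0.2845, 0.4409, 0.5176, 0.3721, 0.0054, 0.0038, -0.0006, 1.534, -0.0381] 0.005690158745198387
```

```bash
cat > ik.py <<'E'
from kin import *
p=np.load('p.npy');SG=(-1,)*4
lo=np.array([-2.86,-.3,-1.38,.06,-1.56,.09,-2.69]);hi=np.array([2.86,2.09,1.24,2.45,4.7,2.05,2.69])
Rg=R.from_rotvec([1.277,2.87,.001]);a=np.array([.744,.668,0])
cg=Rg.inv().apply(np.array([.5872,.2747,.085])-[.5867,.2753,.0647])
def pose(psi,tip,c): # heading of cap-dir c-axis, tip angle (75 upright,-105 inverted), cart centre
    Q=R.from_euler('z',psi-131.9,degrees=True)*R.from_rotvec(np.radians(tip)*a)*Rg
    return Q,np.array(c)-Q.apply(cg)
def ik(Q,t,q0,w=1e-3,qref=None):
    qref=q0 if qref is None else qref
    def e(q):
        M=fk(q,p,SG);return np.r_[M[:3,3]-t,.3*(R.from_matrix(M[:3,:3]).inv()*Q).as_rotvec(),w*(q-qref)]
    f=least_squares(e,np.clip(q0,lo+.02,hi-.02),bounds=(lo,hi),max_nfev=60)
    return f.x,np.abs(f.fun[:6]).max()
E
python3 - <<'E'
from ik import *
rng=np.random.default_rng(0)
q0=ctrl.get_state()['joint_positions']
def many(Q,t,n=25,qref=q0):
    S=[]
    for i in range(n):
        q,e=ik(Q,t,rng.uniform(lo,hi) if i else qref,3e-4,qref)
        if e<2e-3 and not any(abs(q-s).max()<.15 for s in S):S.append(q)
    return sorted(S,key=lambda q:abs(q-qref).max())
print('final')
Q,t=pose(74.6,75,[.5396,-.1408,.105]);F=many(Q,t)
for q in F[:8]:print(q.round(2),np.minimum(q-lo,hi-q).min().round(2))
for psi in(40,74,110,140,180,250,290):
    Q,t=pose(psi,-105,[.5,.05,.45]);S=many(Q,t,12)
    print('inv',psi);[print('  ',q.round(2),np.minimum(q-lo,hi-q).min().round(2)) for q in S[:3]]
E
```

```text
final
[ 0.45  0.83  0.4   1.65 -1.19  1.87  1.03] 0.18
[ 0.57  0.8   0.24  1.65 -1.11  1.8   1.  ] 0.25
[ 1.07  0.83 -0.38  1.65 -0.79  1.55  0.82] 0.5
[ 1.19  0.87 -0.53  1.65 -0.69  1.5   0.76] 0.55
[ 1.57  1.22 -1.1   1.65 -0.18  1.32  0.39] 0.28
inv 40
inv 74
   [-1.28  0.9   1.    1.5   0.89  2.02 -0.34] 0.03
inv 110
   [-1.54  0.45  0.83  1.97  1.3   1.81 -0.67] 0.24
   [-1.04  0.33  0.26  1.97  1.45  1.99 -0.71] 0.06
inv 140
   [-0.27 -0.03 -0.6   2.38  1.77  1.72 -0.81] 0.07
   [-0.78 -0.03 -0.1   2.38  1.78  1.73 -0.8 ] 0.07
inv 180
inv 250
   [ 1.32  0.28 -0.8   2.12 -1.47  1.78 -2.47] 0.09
   [ 0.08  0.23  0.52  2.12  4.62  2.03 -2.47] 0.02
inv 290
```

```bash
python3 - <<'E'
from ik import *
q0=ctrl.get_state()['joint_positions']
out=[]
for x,y in((.5865,.274),(.6,.1),(.5,.2),(.55,.0)):
  for z in(.35,.5):
    for psi in(70,100,132):
      q=q0;mm=9;ok=1
      for k in range(13):
        f=k/12;P0=np.array([.5865,.2743,.30]);c=P0+(np.array([x,y,z])-P0)*min(1,2*f)
        Q,t=pose(131.9+(psi-131.9)*min(1,2*f),30-118*f,c)
        q,e=ik(Q,t,q,1e-3)
        mm=min(mm,np.minimum(q-lo,hi-q).min())
        if e>5e-3: ok=0;break
      out.append((ok,k,round(mm,2),(x,y,z,psi),q.round(2).tolist()))
out.sort(key=lambda o:(o[0],o[1],o[2]))
for o in out[-6:]:print(o)
E
```

```text
(1, 12, np.float64(0.25), (0.55, 0.0, 0.35, 100), [-0.93, 0.46, 0.32, 1.79, 1.17, 1.8, -0.72])
(1, 12, np.float64(0.27), (0.5, 0.2, 0.35, 132), [-1.1, 0.31, 0.01, 1.97, 1.33, 1.78, -0.78])
(1, 12, np.float64(0.28), (0.6, 0.1, 0.5, 132), [-0.93, 0.08, 0.12, 1.91, 1.51, 1.59, -0.45])
(1, 12, np.float64(0.3), (0.5865, 0.274, 0.35, 132), [-1.31, 0.54, 0.35, 1.68, 1.26, 1.64, -0.65])
(1, 12, np.float64(0.3), (0.5865, 0.274, 0.5, 132), [-1.29, 0.36, 0.32, 1.58, 1.36, 1.72, -0.4])
(1, 12, np.float64(0.3), (0.6, 0.1, 0.35, 132), [-1.0, 0.28, 0.19, 2.01, 1.48, 1.54, -0.76])
```

Emit:
carry_out(steps=[[-2,-1.8,0,0,0,2,0.4],[-5.9,-5.3,0,0,0,5,0.4],[-10.4,-9.4,0,0,0,8,0.4],[-14.9,-13.4,0,0,0,10,0.4],[-19.3,-17.4,0,0,0,12,0.4],[-23.8,-21.4,0,0,0,12,0.4],[-28.3,-25.4,0,0,0,12,0.4],[-32.7,-29.4,0,0,0,12,0.4],[-37.2,-33.4,0,0,0,12,0.4],[-41.7,-37.4,0,0,0,12,0.4],[-44.6,-40.1,0,0,0,12,0.4],[-44.6,-40.1,0,0,0,12,0.4]])

```text
time: 8.8
position: [0.5823, 0.2808, 0.4033]
tool_rot: [1.065, 2.428, -0.285]
ft_force: [-1.4, 0.6, -5.4]
grip_width: 0.571
grip_force: 40.0
```

```bash
python3 - <<'E'
from ik import *
s=log();print(s['time'],s['joint_positions'].round(2),s['position'],(R.from_rotvec(s['tool_rot'])*Rg.inv()).as_rotvec(degrees=True),s['grip_width'])
E
```

```text
8.8 [-1.02  0.23  0.3   1.32  0.45  1.59  0.03] [0.58230795 0.28081466 0.40332285] [-22.11989674 -19.9840095    0.59636604] 0.5711562291897276
```

Emit:
carry_out(steps=[[-2,-1.8,0,0,0,0,0.4],[-5.9,-5.3,0,0,0,0,0.4],[-10.4,-9.4,0,0,0,0,0.4],[-14.9,-13.4,0,0,0,0,0.4],[-19.3,-17.4,0,0,0,0,0.4],[-23.8,-21.4,0,0,0,0,0.4],[-28.3,-25.4,0,0,0,0,0.4],[-32.7,-29.4,0,0,0,0,0.4],[-37.2,-33.4,0,0,0,0,0.4],[-41.7,-37.4,0,0,0,0,0.4],[-44.6,-40.1,0,0,0,0,0.4],[-44.6,-40.1,0,0,0,0,0.4]])

```text
time: 10.0
position: [0.5858, 0.2755, 0.4016]
tool_rot: [0.651, 1.475, -0.658]
ft_force: [-0.3, 0.0, -4.2]
grip_width: 0.571
grip_force: 40.0
```

```bash
python3 - <<'E'
from ik import *
s=log();Q=R.from_rotvec(s['tool_rot'])
print(s['time'],s['joint_positions'].round(2),s['position'],(Q*Rg.inv()).as_rotvec(degrees=True),s['grip_width'])
c=np.array([-.668*np.cos(.2618),.744*np.cos(.2618),np.sin(.2618)])
print('angle of cart x to up',np.degrees(np.arccos((Q*Rg.inv()).apply(c)[2])))
E
```

```text
10.0 [-1.33  0.47  0.34  1.67  1.29  1.74 -0.55] [0.58582554 0.27546099 0.40163492] [-66.94941054 -59.91262919   0.22860584] 0.5713245524858896
angle of cart x to up 164.8155631324635
```

Emit:
carry_out(steps=[[0,0,0,0,0,0,0.4],[0,0,0,0,0,0,0.4],[0,0,0,0,0,0,0.4],[0,0,0,0,0,0,0.4],[0,0,0,0,0,0,0.4],[0,0,0,0,0,0,0.4],[0,0,0,0,0,0,0.4],[0,0,0,0,0,0,0.4],[0,0,0,0,0,0,0.4],[0,0,0,0,0,0,0.4],[0,0,0,0,0,0,0.4],[0,0,0,0,0,0,0.4]])

```text
time: 11.2
position: [0.5864, 0.2752, 0.4046]
tool_rot: [0.653, 1.47, -0.656]
ft_force: [-0.1, -0.0, -3.9]
grip_width: 0.571
grip_force: 40.0
```

Emit:
carry_out(steps=[[0,0,0,0,0,0,0.4],[0,0,0,0,0,0,0.4],[0,0,0,0,0,0,0.4],[0,0,0,0,0,0,0.4],[0,0,0,0,0,0,0.4],[0,0,0,0,0,0,0.4],[0,0,0,0,0,0,0.4],[0,0,0,0,0,0,0.4],[0,0,0,0,0,0,0.4],[0,0,0,0,0,0,0.4],[0,0,0,0,0,0,0.4],[0,0,0,0,0,0,0.4]])

```text
time: 12.4
position: [0.5864, 0.2751, 0.4046]
tool_rot: [0.653, 1.471, -0.656]
ft_force: [-0.2, 0.7, -4.3]
grip_width: 0.574
grip_force: 40.0
```

```bash
python3 - <<'E'
from ik import *
D=data();f=least_squares(res,p,args=(SG,D));print(f.cost,f.x.round(4),abs(f.fun).max());np.save('p.npy',f.x)
im=grab('scene');s=ctrl.get_state();Q=R.from_rotvec(s['tool_rot'])
C=s['position']+Q.apply(cg);xc=(Q*Rg.inv()).apply([-.668*np.cos(.2618),.744*np.cos(.2618),np.sin(.2618)])
q=proj(im,[C+xc*.075,C,C-xc*.075]);print(q.round(1))
u,v=q[1].astype(int);b=(u-55,v-55,u+55,v+55);im['pixels']=im['pixels'].copy()
for x in q: im['pixels'][int(round(x[1])),int(round(x[0]))]=(0,0,255)
save(im,'inv.png',b,4)
E
```

```text
0.00022452092022871983 [ 0.2724  0.4236  0.5062  0.3705  0.0291 -0.029   0.0066  1.5424 -0.0347] 0.010406489758395907
[[352.  202.3]
 [348.8 185.6]
 [345.4 167.5]]
```

View pics/inv.png

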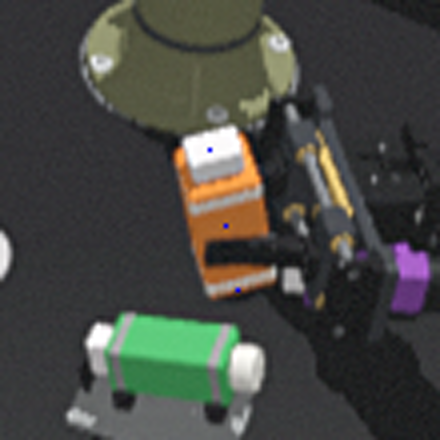

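The cartridge is upside down with its foot up at (215,150), firmly held and matching the predicted points. Turning it back.

Emit:
carry_out(steps=[[2,1.8,0,0,0,0,0.4],[7,6.3,0,0,0,0,0.4],[13,11.6,0,0,0,0,0.4],[19,17,0,0,0,0,0.4],[25,22.4,0,0,0,0,0.4],[31,27.7,0,0,0,0,0.4],[37,33.1,0,0,0,0,0.4],[43,38.5,0,0,0,0,0.4],[49,43.8,0,0,0,0,0.4],[55,49.2,0,0,0,0,0.4],[61,54.6,0,0,0,0,0.4],[66.9,59.9,0,0,0,0,0.4]])

```text
time: 13.65
position: [0.5864, 0.2741, 0.4073]
tool_rot: [1.277, 2.868, 0.008]
ft_force: [-0.5, -0.6, -5.0]
grip_width: 0.57
grip_force: 40.0
```

Emit:
carry_out(steps=[[0,0,-3,-0.2,-2,0,0.4],[0,0,-8,-0.6,-5.7,0,0.4],[0,0,-13,-1,-9.4,0,0.4],[0,0,-18,-1.4,-13.1,0,0.4],[0,0,-23,-1.8,-16.8,0,0.4],[0,0,-28,-2.2,-20.5,0,0.4],[0,0,-33,-2.6,-24.2,0,0.4],[0,0,-38,-3.1,-28,0,0.4],[0,0,-43,-3.5,-31.7,0,0.4],[0,0,-48,-3.9,-35.4,0,0.4],[0,0,-53,-4.3,-39,0,0.4],[0,0,-57.3,-4.7,-41.6,0,0.4]])

```text
time: 14.85
position: [0.538, -0.1453, 0.4051]
tool_rot: [2.503, 1.89, -0.003]
ft_force: [-0.2, 0.6, -4.9]
grip_width: 0.573
grip_force: 40.0
```

Emit:
carry_out(steps=[[0,0,0,0,0,0,0.4],[0,0,0,0,0,0,0.4]])

```text
time: 15.05
position: [0.5391, -0.1417, 0.4048]
tool_rot: [2.498, 1.899, -0.001]
ft_force: [-0.4, 1.0, -5.4]
grip_width: 0.571
grip_force: 40.0
```

```bash
cat > st.py <<'E'
from ik import *
s=log();Q=R.from_rotvec(s['tool_rot']);print(s['time'],s['joint_positions'].round(2),s['position'].round(4),s['ft_force'].round(1),s['grip_width'])
def goal(z): return pose(74.6,75,[.5396,-.1408,z])
def tell(z):
    Qf,t=goal(z);print('to go: turn deg',(Qf*Q.inv()).as_rotvec(degrees=True).round(2),'shift cm',((t-s['position'])*100).round(2))
E
python3 -c "
from st import *
tell(.30);print((R.from_euler('z',-57.3,degrees=True)*Rg*Q.inv()).as_rotvec(degrees=True))"
```

```text
15.05 [-0.4   0.1   0.68  1.38 -0.06  1.68 -0.  ] [ 0.5391 -0.1417  0.4048] [-0.4  1.  -5.4] 0.5711443400304573
to go: turn deg [ 72.45 -19.98   0.27] shift cm [  0.58   2.   -10.93]
[0.18669462 0.07148689 0.2288297 ]
```

Emit:
carry_out(steps=[[3,-0.8,0,0,0,0,0.4],[9,-2.5,0,0,0.2,0,0.4],[16,-4.4,0,0,0.5,0,0.4],[23,-6.3,0,0.1,0.8,-1,0.4],[30,-8.3,0,0.2,1,-2,0.4],[37,-10.2,0,0.3,1.2,-3,0.4],[44,-12.1,0,0.4,1.4,-4.5,0.4],[51,-14.1,0,0.5,1.6,-6,0.4],[58,-16,0,0.6,1.8,-7.5,0.4],[65,-17.9,0,0.6,2,-9,0.4],[70,-19.3,0.2,0.6,2,-10,0.4],[72.45,-20,0.27,0.6,2,-10.9,0.4]])

```text
time: 16.25
position: [0.5456, -0.1203, 0.2917]
tool_rot: [-1.619, -1.234, -1.242]
ft_force: [0.4, 0.6, -4.2]
grip_width: 0.578
grip_force: 40.0
```

Emit:
carry_out(steps=[[0,0,0,0,0,0,0.4],[0,0,0,0,0,0,0.4],[0,0,0,0,0,0,0.4],[0,0,0,0,0,0,0.4]])

```text
time: 16.65
position: [0.5458, -0.1206, 0.2971]
tool_rot: [-1.619, -1.243, -1.246]
ft_force: [-0.3, 0.0, -5.4]
grip_width: 0.577
grip_force: 40.0
```

```bash
python3 - <<'E'
from st import *
tell(.175)
o=[]
for n in('top','scene'):
    im=grab(n);C=s['position']+Q.apply(cg);xc=(Q*Rg.inv()).apply([-.668*np.cos(.2618),.744*np.cos(.2618),np.sin(.2618)])
    q=proj(im,[C+xc*.075,C,C-xc*.075,[.5396,-.1408,.04]]);print(n,q.round(1).tolist(),xc.round(3))
    u,v=q[2].astype(int);o.append(cv2.resize(im['pixels'][v-50:v+50,u-50:u+50],None,fx=4,fy=4,interpolation=cv2.INTER_CUBIC)[:,:,::-1])
cv2.imwrite('pics/up.png',np.hstack(o))
E
```

```text
16.65 [ 0.27  0.54  0.63  1.68 -1.26  2.02  0.8 ] [ 0.5458 -0.1206  0.2971] [-0.3  0.  -5.4] 0.5773386752913633
to go: turn deg [ 0.21  0.27 -0.1 ] shift cm [ -0.09  -0.11 -12.66]
top [[275.0, 162.9], [273.9, 168.5], [272.9, 173.6], [270.8, 185.0]] [-0.005  0.004  1.   ]
scene [[235.1, 131.1], [235.7, 148.6], [236.2, 165.0], [237.8, 201.3]] [-0.005  0.004  1.   ]
```

View pics/up.png

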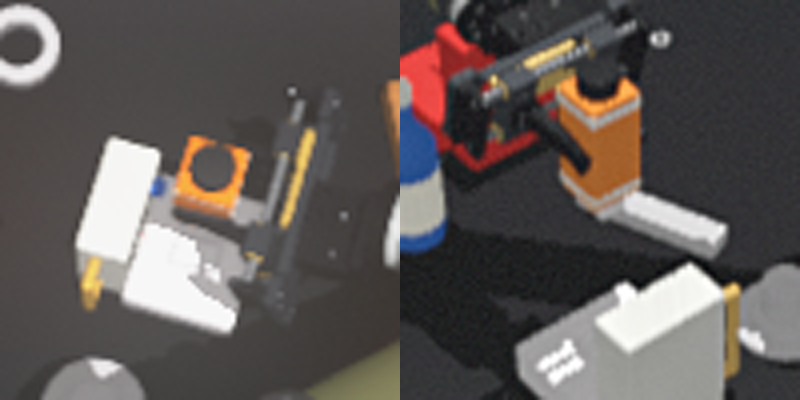

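The cartridge is upright, but the blue bottle stands right behind the hand's approach line at about (.485,-.40). At plug-in height the shallow 15° tool would hit it. So I'd put the cartridge back in its rest and regrasp nearer the cap with a steeper tool, after checking feasibility.

```bash
cat >> ik.py <<'E'
xc0=np.array([-.668*np.cos(.2618),.744*np.cos(.2618),np.sin(.2618)])
def pose2(psi,up,c,beta=35.,xg=.020): # up: cart x elevation deg
    Q=R.from_euler('z',psi-131.9,degrees=True)*R.from_rotvec(np.radians(up-15-(beta-15))*a)*Rg
    xc=(R.from_euler('z',psi-131.9,degrees=True)*R.from_rotvec(np.radians(up-15)*a)).apply(xc0)
    return Q,np.array(c)+xg*xc+.019*Q.apply([0,0,1])
E
python3 - <<'E'
from ik import *
D=data();P=least_squares(res,p,args=(SG,D));np.save('p.npy',P.x);print(abs(P.fun).max())
import ik;ik.p=P.x
im=load('top')
h=cv2.cvtColor(im['pixels'],cv2.COLOR_RGB2HSV);m=cv2.inRange(h,(100,120,60),(125,255,255));n,l,st,c=cv2.connectedComponentsWithStats(m)
for i in range(1,n):
    if st[i,4]>40:print(st[i],c[i],onplane(im,[c[i]],.1))
q=ctrl.get_state()['joint_positions']
for beta in(30,35,40):
    qq=np.array([-.4,.3,.3,1.4,.1,1.5,.2]);
    for psi,up,c in((131.9,15,[.5872,.2747,.25]),(131.9,15,[.5872,.2747,.085]),(131.9,15,[.5872,.2747,.25]),(74.6,45,[.5396,-.1408,.3]),(74.6,90,[.5396,-.1408,.22]),(74.6,90,[.5396,-.1408,.095])):
        qq,e=ik.ik(*pose2(psi,up,c,beta),qq);print(beta,up,c,qq.round(2),round(e*1e3,1),np.minimum(qq-lo,hi-qq).min().round(2))
E
```

```text
0.009486642030804746
[103 183  18  24 350] [111.59714286 194.57142857] [[0.47342499 0.46253208 0.1       ]]
[  25  221   58   38 1935] [ 53.9994832  239.78087855] [[0.2958131  0.66674392 0.1       ]]
30 15 [0.5872, 0.2747, 0.25] [-0.72  0.25  0.09  1.54  0.24  1.32  0.06] 0.0 0.55
30 15 [0.5872, 0.2747, 0.085] [-0.72  0.38  0.09  1.71  0.26  1.03 -0.02] 0.0 0.68
30 15 [0.5872, 0.2747, 0.25] [-0.72  0.25  0.09  1.54  0.24  1.32  0.06] 0.0 0.55
30 45 [0.5396, -0.1408, 0.3] [-0.15  0.09  0.55  1.62 -0.31  1.49  0.17] 0.0 0.39
30 90 [0.5396, -0.1408, 0.22] [ 0.34  0.45  0.47  1.71 -1.01  1.77  0.77] 0.0 0.28
30 90 [0.5396, -0.1408, 0.095] [ 0.36  0.62  0.44  1.75 -1.05  1.67  0.95] 0.0 0.38
35 15 [0.5872, 0.2747, 0.25] [-0.76  0.25  0.08  1.56  0.34  1.32 -0.02] 0.0 0.55
35 15 [0.5872, 0.2747, 0.085] [-0.76  0.38  0.09  1.73  0.37  1.03 -0.13] 0.0 0.68
35 15 [0.5872, 0.2747, 0.25] [-0.76  0.25  0.09  1.56  0.34  1.32 -0.02] 0.0 0.55
35 45 [0.5396, -0.1408, 0.3] [-0.21  0.08  0.55  1.62 -0.22  1.47  0.1 ] 0.0 0.38
35 90 [0.5396, -0.1408, 0.22] [ 0.29  0.4   0.5   1.71 -0.96  1.72  0.73] 0.0 0.33
35 90 [0.5396, -0.1408, 0.095] [ 0.32  0.57  0.47  1.77 -1.01  1.61  0.91] 0.0 0.44
40 15 [0.5872, 0.2747, 0.25] [-0.8   0.25  0.08  1.58  0.43  1.32 -0.09] 0.0 0.55
40 15 [0.5872, 0.2747, 0.085] [-0.81  0.39  0.09  1.74  0.47  1.04 -0.23] 0.0 0.69
40 15 [0.5872, 0.2747, 0.25] [-0.8   0.25  0.08  1.58  0.43  1.32 -0.09] 0.0 0.55
40 45 [0.5396, -0.1408, 0.3] [-0.26  0.08  0.54  1.61 -0.13  1.46  0.04] 0.0 0.38
40 90 [0.5396, -0.1408, 0.22] [ 0.24  0.36  0.52  1.71 -0.9   1.67  0.69] 0.0 0.38
40 90 [0.5396, -0.1408, 0.095] [ 0.27  0.52  0.49  1.78 -0.96  1.54  0.87] 0.0 0.51
```

Emit:
carry_out(steps=[[-3,0.8,0,0,0,1,0.4],[-9,2.5,0,0,-0.2,3,0.4],[-16,4.4,0,0,-0.5,5,0.4],[-23,6.3,0,0,-0.8,7,0.4],[-30,8.3,0,0,-1,8,0.4],[-37,10.2,0,0,-1.2,9,0.4],[-44,12.1,0,0,-1.4,10,0.4],[-51,14.1,0,0,-1.6,10.9,0.4],[-58,16,0,0,-1.8,10.9,0.4],[-65,17.9,0,0,-2,10.9,0.4],[-70,19.3,0,0,-2,10.9,0.4],[-72.4,19.9,0,0,-2,10.9,0.4]])

```text
time: 17.95
position: [0.5453, -0.137, 0.4053]
tool_rot: [2.489, 1.916, -0.001]
ft_force: [-0.3, 1.2, -4.4]
grip_width: 0.572
grip_force: 40.0
```

Emit:
carry_out(steps=[[0,0,3,0.2,2,0,0.4],[0,0,8,0.6,5.7,0,0.4],[0,0,13,1,9.4,0,0.4],[0,0,18,1.4,13.1,0,0.4],[0,0,23,1.8,16.8,0,0.4],[0,0,28,2.2,20.5,0,0.4],[0,0,33,2.6,24.2,0,0.4],[0,0,38,3.1,28,0,0.4],[0,0,43,3.5,31.7,-3,0.4],[0,0,48,3.9,35.4,-7,0.4],[0,0,53,4.2,39,-11,0.4],[0,0,57.5,4.2,41.4,-15,0.4]])

```text
time: 19.15
position: [0.5865, 0.2744, 0.2579]
tool_rot: [1.258, 2.878, 0.004]
ft_force: [0.2, 0.3, -4.4]
grip_width: 0.575
grip_force: 40.0
```

Emit:
carry_out(steps=[[0,0,0,0,0,0,0.4],[0,0,0,0,0,0,0.4],[0,0,0,0,0,0,0.4],[0,0,0,0,0,0,0.4],[0,0,0,0,0,0,0.4]])

```text
time: 19.65
position: [0.5883, 0.2696, 0.2606]
tool_rot: [1.269, 2.869, 0.004]
ft_force: [-0.6, 1.0, -4.3]
grip_width: 0.571
grip_force: 40.0
```

```bash
python3 -c "
from st import *
print((Rg*Q.inv()).as_rotvec(degrees=True).round(2),(np.array([.5867,.2753,.0647])-s['position'])*100)"
```

```text
19.65 [-0.72  0.3   0.32  1.42 -0.09  1.43  0.33] [0.5883 0.2696 0.2606] [-0.6  1.  -4.3] 0.5714278320407754
[-0.01  0.24 -0.25] [ -0.15647245   0.57107023 -19.59432841]
```

Emit:
carry_out(steps=[[0,0.2,-0.25,-0.16,0.57,-2,0.4],[0,0.2,-0.25,-0.16,0.57,-5,0.4],[0,0.2,-0.25,-0.16,0.57,-8,0.4],[0,0.2,-0.25,-0.16,0.57,-11,0.4],[0,0.2,-0.25,-0.16,0.57,-14,0.4],[0,0.2,-0.25,-0.16,0.57,-16,0.4],[0,0.2,-0.25,-0.16,0.57,-17.2,0.4],[0,0.2,-0.25,-0.16,0.57,-18,0.4],[0,0.2,-0.25,-0.16,0.57,-18.4,0.4],[0,0.2,-0.25,-0.16,0.57,-18.4,0.4],[0,0.2,-0.25,-0.16,0.57,-18.4,0.4]])

```text
time: 20.75
position: [0.5865, 0.2764, 0.076]
tool_rot: [1.275, 2.871, 0.001]
ft_force: [-0.4, 0.1, -4.1]
grip_width: 0.57
grip_force: 40.0
```

Emit:
carry_out(steps=[[0,0,0,0,-0.1,-0.3,0.4],[0,0,0,0,-0.1,-0.6,0.4],[0,0,0,0,-0.1,-0.9,0.4],[0,0,0,0,-0.1,-1.05,0.4],[0,0,0,0,-0.1,-1.05,0.4]])

```text
time: 21.25
position: [0.5858, 0.2751, 0.0648]
tool_rot: [-1.274, -2.871, 0.002]
ft_force: [-2.4, -0.2, 0.2]
grip_width: 0.572
grip_force: 40.0
```

Emit:
carry_out(steps=[[0,0,0,0,0,0,0.7],[0,0,0,0,0,0,1],[0,0,0,0,0,0,1],[0,0,0,0,0,0,1],[0,0,0,0,0,0,1],[0,0,0,0,0,0,1],[0,0,0,0,0,2,1],[0,0,0,0,0,5,1],[0,0,0,0,0,8,1],[0,0,0,0,0,11,1],[0,0,0,0,0,12,1],[0,0,0,0,0,12,1]])

```text
time: 22.45
position: [0.5868, 0.2755, 0.1861]
tool_rot: [1.274, 2.87, 0.003]
ft_force: [-0.1, -0.6, -0.3]
grip_width: 1.0
grip_force: 0.0
```

Emit:
carry_out(steps=[[0,0,0,0,0,0,1],[0,0,0,0,0,0,1]])

```text
time: 22.65
position: [0.5847, 0.2747, 0.1822]
tool_rot: [-1.273, -2.869, 0.006]
ft_force: [-0.0, -0.8, -0.1]
grip_width: 0.999
grip_force: 0.0
```

```bash
python3 - <<'E'
from st import *
im=grab('wrist');save(im,'w4.png',s=1.5)
p=im['pixels'];h=cv2.cvtColor(p,cv2.COLOR_RGB2HSV);m=cv2.inRange(h,(5,140,60),(22,255,255))
# predicted top-face corners, cap-end, for previous centre
c=np.array([.5872,.2747,.085]);xc=xc0;yc=np.array([-.744,-.668,0]);zc=np.cross(xc,yc)
print('pred',proj(im,[c+.055*xc+k*.025*yc+.025*zc for k in(1,-1)]+[c+.03*xc+k*.025*yc+.025*zc for k in(1,-1)]).round(1).tolist())
for v in range(135,200,6):
    x=np.where(m[v,180:330])[0]+180;print(v,(x[0],x[-1]) if len(x) else None,end=' ')
Qt,t=pose2(131.9,15,c);print('\nturn',(Qt*Q.inv()).as_rotvec(degrees=True).round(2),'shift',((t-s['position'])*100).round(2),'back dir',-Qt.apply([0,0,1]).round(3))
E
```

```text
22.65 [-0.72  0.34  0.31  1.52 -0.1   1.3   0.33] [0.5847 0.2747 0.1822] [-0.  -0.8 -0.1] 0.9990400002455508
pred [[229.7, 149.2], [292.2, 149.5], [231.1, 176.9], [290.3, 177.2]]
135 (np.int64(234), np.int64(284)) 141 (np.int64(231), np.int64(286)) 147 (np.int64(230), np.int64(287)) 153 (np.int64(229), np.int64(288)) 159 (np.int64(234), np.int64(262)) 165 None 171 (np.int64(230), np.int64(288)) 177 (np.int64(231), np.int64(287)) 183 (np.int64(231), np.int64(287)) 189 (np.int64(231), np.int64(287)) 195 (np.int64(232), np.int64(286)) 
turn [-14.7  -13.64  -0.05] shift [ -0.6    0.96 -10.98] back dir [-0.229  0.254  0.94 ]
```

View pics/w4.png

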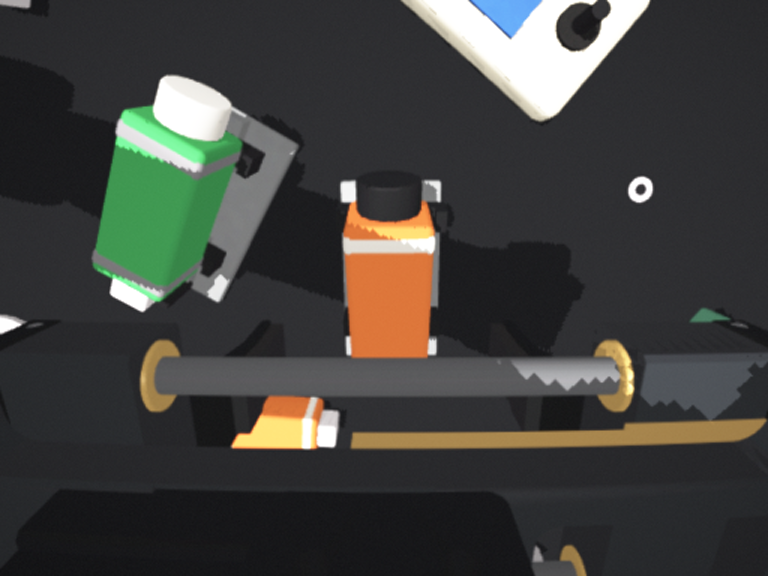

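The cartridge is back in its rest at (390,280), straight, and the green one is undisturbed. Now the steeper grasp.

Emit:
carry_out(steps=[[-4.9,-4.5,0,-0.8,1,0,1],[-9.8,-9,0,-1.6,2,-1,1],[-14.7,-13.6,0,-2.43,2.99,-2.5,1],[-14.7,-13.6,0,-2.43,2.99,-3.5,1],[-14.7,-13.6,0,-2.2,2.7,-4.5,1],[-14.7,-13.6,0,-1.9,2.4,-5.8,1],[-14.7,-13.6,0,-1.6,2.05,-7,1],[-14.7,-13.6,0,-1.3,1.7,-8.2,1],[-14.7,-13.6,0,-1,1.4,-9.4,1],[-14.7,-13.6,0,-0.8,1.2,-10.2,1],[-14.7,-13.6,0,-0.65,1.01,-10.8,1],[-14.7,-13.6,0,-0.65,1.01,-10.8,1]])

```text
time: 23.9
position: [0.5791, 0.2844, 0.0753]
tool_rot: [1.143, 2.572, -0.201]
ft_force: [-0.5, -0.1, 0.4]
grip_width: 1.001
grip_force: 0.0
```

Emit:
carry_out(steps=[[0,0,0,0,0,0,1],[0,0,0,0,0,0,1]])

```text
time: 24.1
position: [0.5795, 0.2859, 0.077]
tool_rot: [1.142, 2.572, -0.196]
ft_force: [0.8, 0.9, 0.0]
grip_width: 1.0
grip_force: 0.0
```

```bash
python3 - <<'E'
from st import *
Qt,t=pose2(131.9,15,[.5872,.2747,.085]);print('\nturn',(Qt*Q.inv()).as_rotvec(degrees=True).round(2),'shift',((t-s['position'])*100).round(2))
d=Q.inv().apply(np.array([.5872,.2747,.085])-s['position']);print('centre in tool',d)
E
```

```text
24.1 [-0.95  0.4   0.32  1.72  0.26  1.03 -0.06] [0.5795 0.2859 0.077 ] [0.8 0.9 0. ] 0.9999835694430813

turn [-0.14  0.17 -0.14] shift [-0.08 -0.16 -0.46]
centre in tool [-0.01542373 -0.00174117 -0.00294744]
```

Emit:
carry_out(steps=[[0,0.1,-0.1,-0.1,-0.18,-0.3,1],[0,0.1,-0.1,-0.1,-0.18,-0.3,1],[0,0.1,-0.1,-0.1,-0.18,-0.3,0.6],[0,0.1,-0.1,-0.1,-0.18,-0.3,0.5],[0,0.1,-0.1,-0.1,-0.18,-0.3,0.4],[0,0.1,-0.1,-0.1,-0.18,-0.3,0.4],[0,0.1,-0.1,-0.1,-0.18,-0.3,0.4],[0,0.1,-0.1,-0.1,-0.18,-0.3,0.4],[0,0.1,-0.1,-0.1,-0.18,-0.3,0.4],[0,0.1,-0.1,-0.1,-0.18,-0.3,0.4]], squeeze=50)

```text
time: 25.1
position: [0.5783, 0.2834, 0.0733]
tool_rot: [1.145, 2.573, -0.2]
ft_force: [0.0, 0.0, 0.2]
grip_width: 0.57
grip_force: 50.0
```

```bash
python3 - <<'E'
from st import *
d=Q.inv().apply(np.array([.5872,.2747,.085])-s['position']);print('centre in tool',d,s['grip_force'])
np.savez('g2.npz',rot=s['tool_rot'],pos=s['position'])
print('tilt vs cart',(Q*Rg.inv()).as_rotvec(degrees=True))
E
```

```text
25.1 [-0.95  0.4   0.32  1.72  0.26  1.02 -0.06] [0.5783 0.2834 0.0733] [0.  0.  0.2] 0.5702637538961471
centre in tool [-0.01568946  0.00082026 -0.00670692] 49.96610064525157
tilt vs cart [-1.47973830e+01 -1.33804137e+01 -7.77024855e-03]
```

Emit:
carry_out(steps=[[0,0,0,0,0,1,0.4],[0,0,0,0,0,3,0.4],[0,0,0,0,0,6,0.4],[0,0,0,0,0,10,0.4],[0,0,0,0,0,14,0.4],[0,0,0,0,0,18,0.4],[2.5,2.2,0,0,0,22,0.4],[5,4.5,0,0,0,26,0.4],[7.5,6.7,0,0,0,29,0.4],[10,9,0,0,0,31,0.4],[12.5,11.2,0,0,0,32,0.4],[14.8,13.4,0,0,0,32,0.4]])

```text
time: 26.3
position: [0.5785, 0.2831, 0.3956]
tool_rot: [-1.277, -2.87, -0.005]
ft_force: [-0.1, 0.3, -4.3]
grip_width: 0.575
grip_force: 50.0
```

Emit:
carry_out(steps=[[0,0,-3,-0.2,-2,0,0.4],[0,0,-8,-0.6,-5.7,0,0.4],[0,0,-13,-1,-9.4,0,0.4],[0,0,-18,-1.4,-13.1,0,0.4],[0,0,-23,-1.8,-16.8,0,0.4],[0,0,-28,-2.2,-20.5,0,0.4],[0,0,-33,-2.6,-24.2,0,0.4],[0,0,-38,-3.1,-28,0,0.4],[0,0,-43,-3.5,-31.7,0,0.4],[0,0,-48,-3.9,-35.4,0,0.4],[0,0,-53,-4.3,-39,0,0.4],[0,0,-57.3,-4.4,-42,0,0.4]])

```text
time: 27.5
position: [0.5328, -0.1399, 0.3936]
tool_rot: [2.503, 1.898, 0.0]
ft_force: [0.5, -0.2, -3.6]
grip_width: 0.571
grip_force: 50.0
```

Emit:
carry_out(steps=[[0,0,0,0,0,0,0.4],[0,0,0,0,0,0,0.4],[0,0,0,0,0,0,0.4]])

```text
time: 27.8
position: [0.5343, -0.1356, 0.3931]
tool_rot: [-2.495, -1.908, -0.001]
ft_force: [0.3, -1.2, -4.1]
grip_width: 0.573
grip_force: 50.0
```

```bash
cat > st2.py <<'E'
from ik import *
G=np.load('g2.npz');R2=R.from_rotvec(G['rot']);cg2=R2.inv().apply(np.array([.5872,.2747,.085])-G['pos'])
s=log();Q=R.from_rotvec(s['tool_rot']);print(s['time'],s['joint_positions'].round(2),s['position'].round(4),s['ft_force'].round(1),s['grip_width'])
C=s['position']+Q.apply(cg2);xc=(Q*R2.inv()).apply(xc0)
print('cart',C.round(4),'x',xc.round(4))
def tell(z):
    Qf=R.from_euler('z',74.6-131.9,degrees=True)*R.from_rotvec(np.radians(75)*a)*R2;t=np.array([.5396,-.1408,z])-Qf.apply(cg2)
    print('to go: turn deg',(Qf*Q.inv()).as_rotvec(degrees=True).round(2),'shift cm',((t-s['position'])*100).round(2))
E
python3 -c "
from st2 import *
tell(.24)"
```

```text
27.8 [-0.44  0.08  0.7   1.42 -0.06  1.66 -0.01] [ 0.5343 -0.1356  0.3931] [ 0.3 -1.2 -4.1] 0.5725005955584153
cart [ 0.5309 -0.151   0.3998] x [0.2171 0.7897 0.5736]
to go: turn deg [ 53.   -14.65  -0.15] shift cm [  0.84   0.9  -14.41]
```

Emit:
carry_out(steps=[[4,-1.1,0,0.1,0.1,0,0.4],[10,-2.8,0,0.2,0.2,-0.5,0.4],[17,-4.7,0,0.3,0.3,-1.5,0.4],[24,-6.6,0,0.4,0.4,-3,0.4],[31,-8.6,0,0.5,0.5,-4.5,0.4],[38,-10.5,0,0.6,0.6,-6.5,0.4],[45,-12.4,0,0.7,0.8,-9,0.4],[50,-13.8,-0.1,0.8,0.9,-11.5,0.4],[53,-14.6,-0.15,0.84,0.9,-13.5,0.4],[53,-14.65,-0.15,0.84,0.9,-14.4,0.4],[53,-14.65,-0.15,0.84,0.9,-14.4,0.4],[53,-14.65,-0.15,0.84,0.9,-14.4,0.4]])

```text
time: 29.0
position: [0.5435, -0.127, 0.2508]
tool_rot: [-1.892, -1.446, -0.987]
ft_force: [-0.3, -0.5, -3.6]
grip_width: 0.576
grip_force: 50.0
```

```bash
python3 - <<'E'
from st2 import *
tell(.13)
o=[]
for n in('top','scene'):
    im=grab(n);q=proj(im,[C+xc*.075,C-xc*.055,C-xc*.075,[.5396,-.1408,.04]]);print(n,q.round(1).tolist())
    pt=im['pixels'].copy()
    for x in q: pt[int(round(x[1])),int(round(x[0]))]=(0,0,255)
    u,v=q[3].astype(int);u+=30*(n=='top')-20*(n=='scene');v-=25*(n=='scene');o.append(cv2.resize(pt[v-65:v+65,u-65:u+65],None,fx=3,fy=3,interpolation=cv2.INTER_CUBIC)[:,:,::-1])
cv2.imwrite('pics/up2.png',np.hstack(o))
E
```

```text
29.0 [ 0.09  0.44  0.76  1.69 -1.05  1.8   0.76] [ 0.5435 -0.127   0.2508] [-0.3 -0.5 -3.6] 0.5758427173102991
cart [ 0.5405 -0.1412  0.2419] x [-0.0012  0.0025  0.9999]
to go: turn deg [ 0.14  0.07 -0.06] shift cm [ -0.09   0.03 -11.18]
top [[274.6, 167.4], [272.8, 176.3], [272.5, 177.5], [270.8, 185.0]]
scene [[235.2, 145.0], [236.3, 173.0], [236.4, 177.1], [237.8, 201.3]]
```

View pics/up2.png

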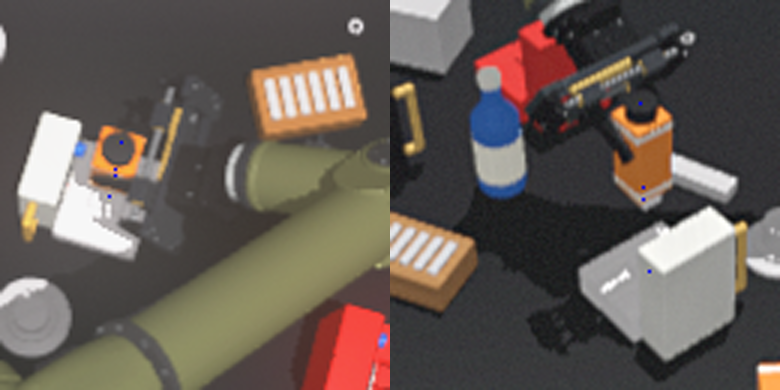

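```bash
python3 - <<'E'
from st2 import *
yc0=np.array([-.744,-.668,0]);yc=(Q*R2.inv()).apply(yc0);zc=np.cross(xc,yc)
for n in('top','scene'):
    im=load(n);h=cv2.cvtColor(im['pixels'],cv2.COLOR_RGB2HSV);m=cv2.inRange(h,(5,130,60),(22,255,255))
    K=np.array([C+sx*.055*xc+sy*.025*yc+sz*.025*zc for sx in(1,-1) for sy in(1,-1) for sz in(1,-1)])
    hull=cv2.convexHull(proj(im,K).astype(np.float32))[:,0]
    x0,y0=hull.min(0).astype(int)-6;x1,y1=hull.max(0).astype(int)+7
    w=np.zeros_like(m);w[y0:y1,x0:x1]=m[y0:y1,x0:x1];l=cv2.connectedComponentsWithStats(cv2.dilate(w,np.ones((3,5))))
    P=cv2.findNonZero(w)[:,0];print(n,'pred',hull.min(0).round(1),hull.max(0).round(1),'seen',P.min(0)-.5,P.max(0)+.5)
    for v in range(y0+8,y1-6,4):
        xs=np.where(w[v])[0]
        pm=np.zeros_like(m);cv2.fillConvexPoly(pm,np.round(hull*8).astype(int),255,shift=3);px=np.where(pm[v])[0]
        if len(xs):print(v,'seen',xs[0],xs[-1],'pred',px[0] if len(px) else 0,px[-1] if len(px) else 0)
# dryer column top corners in scene: predicted
im=load('scene');ph=np.radians(74.6);ex=np.array([np.cos(ph),np.sin(ph),0]);ey=np.array([-ex[1],ex[0],0]);S=np.array([.5396,-.1408,0])
q=proj(im,[S+x*ex+y*ey+[0,0,z] for x,y,z in((.055,-.055,.16),(.105,-.055,.16),(.105,.055,.16),(.055,.055,.16),(-.055,-.065,.04),(-.055,.065,.04))]);print(q.round(1).tolist())
u0,v0=237-20-65,201-25-65;print('in crop',[(round(390+3*(u-u0)),round(3*(v-v0))) for u,v in q])
E
```

```text
29.1 [ 0.09  0.44  0.76  1.69 -1.05  1.8   0.76] [ 0.5435 -0.1272  0.2515] [ 0.4 -1.1 -4. ] 0.5697514515392101
cart [ 0.5405 -0.1414  0.2425] x [-0.0027  0.0027  0.9999]
top pred [264.2 159.9] [283.6 184.7] seen [265.5 161.5] [289.5 178.5]
165 seen 268 282 pred 268 283
169 seen 267 282 pred 267 282
173 seen 266 289 pred 265 281
177 seen 268 279 pred 265 280
scene pred [224.9 142.5] [246.2 179.9] seen [225.5 139.5] [245.5 175.5]
148 seen 226 244 pred 226 244
152 seen 229 242 pred 225 246
156 seen 234 245 pred 225 246
160 seen 232 245 pred 226 246
164 seen 227 244 pred 226 246
168 seen 227 244 pred 226 246
172 seen 231 241 pred 226 246
[[233.9, 194.1], [242.8, 202.4], [267.6, 187.8], [258.6, 180.0], [214.9, 201.0], [242.4, 185.3]]
in crop [(636, 249), (662, 274), (737, 230), (710, 207), (579, 270), (661, 223)]
```

The held cartridge matches the prediction to within a pixel in both views, and the hand is well above the blue bottle at (498,130). Lowering.

Emit:
carry_out(steps=[[0.1,0.1,0,-0.09,0.04,-2,0.4],[0.1,0.1,0,-0.09,0.04,-4,0.4],[0.1,0.1,0,-0.09,0.04,-6,0.4],[0.1,0.1,0,-0.09,0.04,-8,0.4],[0.1,0.1,0,-0.09,0.04,-9.5,0.4],[0.1,0.1,0,-0.09,0.04,-10.5,0.4],[0.1,0.1,0,-0.09,0.04,-11,0.4],[0.1,0.1,0,-0.09,0.04,-11,0.4],[0.1,0.1,0,-0.09,0.04,-11,0.4],[0.1,0.1,0,-0.09,0.04,-11,0.4]])

```text
time: 30.1
position: [0.5421, -0.1275, 0.1401]
tool_rot: [-1.893, -1.44, -0.988]
ft_force: [-0.7, -0.0, -4.4]
grip_width: 0.573
grip_force: 50.0
```

```bash
python3 -c "
from st2 import *
tell(.095)"
```

```text
30.1 [ 0.13  0.58  0.72  1.77 -1.1   1.71  0.93] [ 0.5421 -0.1275  0.1401] [-0.7 -0.  -4.4] 0.57325140525139
cart [ 0.539  -0.1417  0.1311] x [ 1.300e-03 -6.000e-04  9.999e-01]
to go: turn deg [-0.04 -0.07  0.09] shift cm [ 0.05  0.09 -3.61]
```

Emit:
carry_out(steps=[[0,0,0,0.05,0.08,-0.4,0.4],[0,0,0,0.05,0.08,-0.8,0.4],[0,0,0,0.05,0.08,-1.1,0.4],[0,0,0,0.05,0.08,-1.4,0.4],[0,0,0,0.05,0.08,-1.7,0.4],[0,0,0,0.05,0.08,-1.9,0.4]])

```text
time: 30.7
position: [0.5422, -0.1264, 0.1199]
tool_rot: [-1.893, -1.438, -0.986]
ft_force: [0.0, -0.4, -3.7]
grip_width: 0.574
grip_force: 50.0
```

Emit:
carry_out(steps=[[0,0,0,0,0,-0.2,0.4],[0,0,0,0,0,-0.4,0.4],[0,0,0,0,0,-0.5,0.4]])

```text
time: 31.0
position: [0.5422, -0.1264, 0.1151]
tool_rot: [-1.893, -1.439, -0.986]
ft_force: [0.4, 0.6, -4.1]
grip_width: 0.569
grip_force: 50.0
```

Emit:
carry_out(steps=[[0,0,0,0,0,-0.2,0.4],[0,0,0,0,0,-0.4,0.4],[0,0,0,0,0,-0.6,0.4],[0,0,0,0,0,-0.75,0.4],[0,0,0,0,0,-0.75,0.4]])

```text
time: 31.5
position: [0.5423, -0.1264, 0.1076]
tool_rot: [-1.893, -1.439, -0.986]
ft_force: [1.0, -0.4, -4.6]
grip_width: 0.574
grip_force: 50.0
```

Emit:
carry_out(steps=[[0,0,0,0,0,-0.1,0.4],[0,0,0,0,0,-0.2,0.4],[0,0,0,0,0,-0.3,0.4],[0,0,0,0,0,-0.3,0.4]])

```text
time: 31.9
position: [0.5423, -0.1265, 0.1067]
tool_rot: [-1.891, -1.438, -0.989]
ft_force: [-2.1, -2.2, 5.2]
grip_width: 0.569
grip_force: 49.9
```

Emit:
carry_out(steps=[[0,0,0,0,0,0.1,0.4],[0,0,0,0,0,0.1,0.7],[0,0,0,0,0,0.1,1],[0,0,0,0,0,0.1,1],[0,0,0,0,0,0.1,1],[0,0,0,0,0,0.1,1],[0,0,0,0,0,0.1,1]])

```text
time: 32.6
position: [0.5423, -0.1264, 0.1058]
tool_rot: [-1.893, -1.439, -0.986]
ft_force: [0.4, -0.6, 0.1]
grip_width: 0.975
grip_force: 0.0
```

```bash
python3 - <<'E'
from st2 import *
b=-Q.apply([0,0,1]);print('back dir',b.round(3))
ph=np.radians(74.6);S=np.array([.5396,-.1408,.095]);xx=np.array([0,0,1.]);zz=np.array([np.cos(ph),np.sin(ph),0]);yy=np.cross(zz,xx)
im=grab('scene')
for dz in(0,.004):
    h=proj(im,[S+[0,0,dz]+i*.055*xx+j*.025*yy+k*.025*zz for i in(1,-1) for j in(1,-1) for k in(1,-1)]);print(dz,h.min(0).round(1),h.max(0).round(1))
m=omask(im)[0];x0,y0=h.min(0).astype(int)-6;x1,y1=h.max(0).astype(int)+6
P=cv2.findNonZero(m[y0:y1,x0:x1])[:,0]+[x0,y0];print(P.min(0),P.max(0))
E
```

```text
32.6 [ 0.14  0.63  0.7   1.78 -1.12  1.68  0.98] [ 0.5423 -0.1264  0.1058] [ 0.4 -0.6  0.1] 0.9754139656353794
cart [ 0.5392 -0.1406  0.0968] x [ 0.0026 -0.0012  0.9999]
back dir [-0.219 -0.79   0.573]
0 [227.1 173.5] [247.2 208.3]
0.004 [227.  172.7] [247.2 207.6]
[228 177] [246 200]
```

Emit:
carry_out(steps=[[0,0,0,-0.3,-1.2,0.86,1],[0,0,0,-0.66,-2.4,1.7,1],[0,0,0,-1.1,-4,2.9,1],[0,0,0,-1.5,-5.5,4,1],[0,0,0,-2,-7.1,5.2,1],[0,0,0,-2.4,-8.7,6.3,1],[0,0,0,-2.4,-8.7,9,1],[0,0,0,-2.4,-8.7,13,1],[0,0,0,-2.4,-8.7,17,1],[0,0,0,-2.4,-8.7,21,1],[0,0,0,-2.4,-8.7,21,1],[0,0,0,-2.4,-8.7,21,1]])

```text
time: 33.85
position: [0.5178, -0.2149, 0.3172]
tool_rot: [-1.895, -1.441, -0.988]
ft_force: [0.1, 0.1, -1.0]
grip_width: 1.0
grip_force: 0.0
```

```bash
python3 - <<'E'
from st2 import *
o=[]
for n in('top','scene'):
    im=grab(n);q=proj(im,[[.5396,-.1408,.095]])[0].astype(int);o.append(cv2.resize(im['pixels'][q[1]-45:q[1]+45,q[0]-45:q[0]+45],None,fx=4.4,fy=4.4,interpolation=cv2.INTER_CUBIC)[:,:,::-1])
cv2.imwrite('pics/fin.png',np.hstack(o))
E
```

```text
33.85 [ 0.24  0.48  0.79  1.51 -1.03  1.99  0.74] [ 0.5178 -0.2149  0.3172] [ 0.1  0.1 -1. ] 1.000311044322516
cart [ 0.5147 -0.2291  0.3082] x [7.000e-04 1.300e-03 9.999e-01]
```

View pics/fin.png

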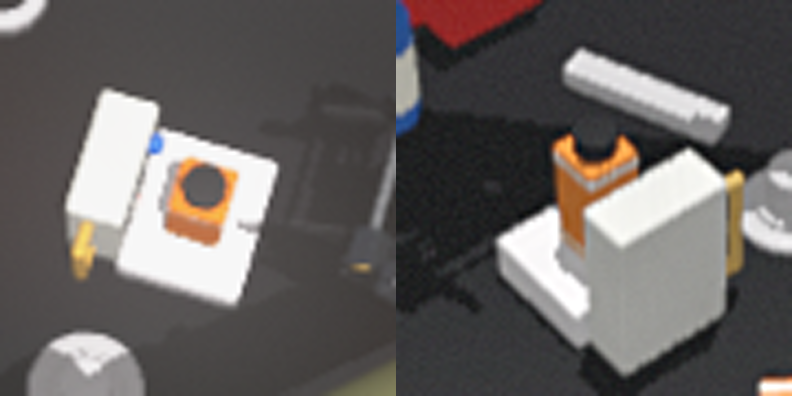

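```bash
python3 - <<'E'
from st2 import *
ph=np.radians(74.6);S=np.array([.5396,-.1408,.095]);xx=np.array([0,0,1.]);zz=np.array([np.cos(ph),np.sin(ph),0]);yy=np.cross(zz,xx)
im=load('scene');q0=proj(im,[[.5396,-.1408,.095]])[0].astype(int)-45
for dz in(0,.005,.01):
    h=proj(im,[S+[0,0,dz]+.055*xx+j*.025*yy+k*.025*zz for j in(1,-1) for k in(1,-1)]+[S+[0,0,dz]+.0425*xx]);print(dz,((h-q0+.5)*4.4+[396,0]).round(0).tolist())
m=omask(im)[0];w=m[q0[1]:q0[1]+90,q0[0]:q0[0]+90];P=cv2.findNonZero(w)[:,0];P=P[(P[:,0]<56)&(P[:,1]<60)]
print('left',P[P[:,0]==P[:,0].min()]*4.4+[396,0],'right',P[P[:,0]==P[:,0].max()]*4.4+[396,0])
# wrist view too: parallel etc unaffected check by comparing top image with cleaner area
im=grab('top');h=cv2.cvtColor(im['pixels'],cv2.COLOR_RGB2HSV);m=cv2.inRange(h,(5,130,60),(22,255,255));u=proj(im,[S+.055*xx])[0];print('top pred body-top centre',u,[proj(im,[S+.055*xx+j*.025*yy+k*.025*zz])[0].round(1).tolist() for j in(1,-1) for k in(1,-1)])
x,y=u.astype(int);P=cv2.findNonZero(m[y-15:y+18,x-12:x+13])[:,0]+[x-12,y-15];print(P.min(0),P.max(0))
E
```

```text
33.95 [ 0.24  0.48  0.79  1.51 -1.03  1.99  0.74] [ 0.5178 -0.2138  0.3151] [-1.   0.1 -0.3] 0.9999753917866251
cart [ 0.5147 -0.228   0.3061] x [ 0.004  -0.0015  0.9999]
0 [[590.0, 184.0], [552.0, 150.0], [639.0, 157.0], [601.0, 123.0], [596.0, 164.0]]
0.005 [[590.0, 180.0], [552.0, 146.0], [639.0, 152.0], [601.0, 119.0], [596.0, 160.0]]
0.01 [[590.0, 176.0], [552.0, 141.0], [639.0, 148.0], [601.0, 114.0], [596.0, 156.0]]
left [[550.  145.2]] right [[633.6 149.6]
 [633.6 171.6]]
top pred body-top centre [272.1506667  178.81306336] [[267.6, 170.6], [280.6, 174.4], [263.7, 183.2], [276.8, 187.1]]
[264 173] [279 191]
```

It looks seated, but the images can't resolve the last few millimetres. I'll press lightly on the cap with shut fingers, to check the height and make sure it is home.

Emit:
carry_out(steps=[[-5,1.4,0,0,0,2,0.5],[-12,3.3,0,0,0,4,0],[-19,5.2,0,0,0,4,0],[-26,7.2,0,0,0,4,0],[-33,9.1,0,0.5,2,4,0],[-40,11,0,1,4,3,0],[-47,13,0,1.6,6,2,0],[-53,14.6,0,2.2,7.3,0,0],[-53,14.6,0,2.2,7.3,-3,0],[-53,14.6,0,2.2,7.3,-6.5,0],[-53,14.6,0,2.2,7.3,-6.5,0],[-53,14.6,0,2.2,7.3,-6.5,0]])

```text
time: 35.2
position: [0.5397, -0.1406, 0.2505]
tool_rot: [-2.5, -1.9, -0.0]
ft_force: [0.6, 0.4, 0.2]
grip_width: 0.029
grip_force: 0.0
```

Emit:
carry_out(steps=[[0,0,0,0,0,0,0],[0,0,0,0,0,0,0]])

```text
time: 35.4
position: [0.5411, -0.1412, 0.2526]
tool_rot: [2.5, 1.9, 0.006]
ft_force: [0.3, -0.4, -0.7]
grip_width: 0.006
grip_force: 0.0
```

Down from .2525; the cap top should be met at z = .170.

Emit:
carry_out(steps=[[0,0,0,-0.1,0,-2,0],[0,0,0,-0.1,0,-4,0],[0,0,0,-0.1,0,-6,0],[0,0,0,-0.1,0,-7,0],[0,0,0,-0.1,0,-7.4,0],[0,0,0,-0.1,0,-7.4,0]])

```text
time: 36.0
position: [0.5395, -0.1406, 0.1773]
tool_rot: [2.501, 1.901, 0.004]
ft_force: [0.4, 0.1, 0.0]
grip_width: 0.004
grip_force: 0.0
```

Emit:
carry_out(steps=[[0,0,0,0,0,-0.2,0],[0,0,0,0,0,-0.4,0],[0,0,0,0,0,-0.6,0],[0,0,0,0,0,-0.7,0],[0,0,0,0,0,-0.7,0]])

```text
time: 36.5
position: [0.5395, -0.1404, 0.1705]
tool_rot: [2.5, 1.902, 0.004]
ft_force: [-1.2, -0.0, 4.6]
grip_width: 0.006
grip_force: 2.1
```

Emit:
carry_out(steps=[[0,0,0,0,0,-0.15,0],[0,0,0,0,0,-0.3,0],[0,0,0,0,0,-0.3,0]])

```text
time: 36.8
position: [0.5402, -0.1406, 0.1704]
tool_rot: [2.5, 1.902, 0.008]
ft_force: [-6.4, 2.3, 21.0]
grip_width: 0.008
grip_force: 10.3
```

Emit:
carry_out(steps=[[0,0,0,0,0,0.5,0],[0,0,0,0,0,2,0],[0,0,0,0,0,5,0],[0,0,0,0,0,9,0],[0,0,0,0,0,13,0],[0,0,0,0,0,15,0],[0,0,0,0,0,15,0],[0,0,0,0,0,15,0]])

```text
time: 37.6
position: [0.5392, -0.1404, 0.3168]
tool_rot: [-2.5, -1.902, -0.003]
ft_force: [-0.1, 0.3, -1.0]
grip_width: 0.007
grip_force: 0.0
```

The cap held firm at z = .1704 under 21 N, so the cartridge is fully home. Handing in.

```bash
python3 -c "
from bench import ctrl
print(ctrl.close_job())"
```

```text
the job is handed in; nothing more can be done
None
```

The fresh orange cartridge was held upside down for over two seconds, then plugged fully home upright in the dryer's socket and released. I saw nothing else disturbed, though I did not re-measure the bystanders. The job is handed in with no verdict returned.

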